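# Batch the rollers and tip them into the bin

### The arm

A 6-joint arm with a two-finger parallel gripper is mounted at the origin on the work surface. World frame = base frame: x ahead of the robot, y to its left, z up, the work surface at z = 0. Lengths are in mm, angles in rad, forces in N, time in s.
With the tool pointing down it reaches from about 275 to 1000 mm from the base axis. Payload 8.4 kg.
Tool frame: the origin (TCP) lies midway between the tips of the shut fingers; the grasp point (between the pads) lies r.grasp_offset behind it (r.grasp_offset is the distance from the TCP to the grasp point, in mm); z points along the fingers, y is the direction in which the jaws open and shut (so a half turn about z gives the same grasp; the last joint's range is limited). The gripper opens to 85 mm and grips with 20 to 120 N. Pads are 22 mm wide; open, the fingers measure 114 mm over their backs; the gripper's body (76 mm by 85 mm) begins 54 mm behind the grasp point. The pads swing forward as they close: fully open they stand 13 mm farther back than shut.
Start: joints at [1.329, 0.353, 1.633, -0, 1.155, -0.002], TCP at [148.441, 607.119, 231.281] pointing down, gripper open.
Joint ranges: [-2.63, 2.63], [-0.92, 2.1], [0.06, 2.66], [-1.3, 4.44], [0, 2.69], [-3.02, 3.02]. Speed limits (rad/s): [2.22, 2.22, 2.79, 3.14, 3.14, 3.14].

### API

Orientations are given as [roll, pitch, yaw] about the fixed x, y, z axes, in that order (R = Rz(yaw) Ry(pitch) Rx(roll)).
In Python, from rig import r gives the robot as it stands.
- The arm moves only by the tool jog_arm, never from a script. Its argument "series" is a list that holds one entry, the list of rows, each a list of 7 numbers: the shift along the tool's x, y, z in cm, then the turn, a rotation vector about the tool's x, y, z in degrees, then the finger opening in cm, from 0 to 8.54. A call has 1 to 5 rows; each row is the pose to reach, as a shift and turn from the pose commanded when the call began, along the tool's axes at that moment; what a row does not reach only later rows make up. A row lasts 1/8 s, in which the tool goes at most 62.5 mm and 10.7 degrees, less where a joint would pass 70% of its speed; a pose out of reach is approached as far as the arm can. A call with a gripper value outside its range is refused whole. The fingers move at their own pace and stop on an object; "newtons" is the grip in N (left out, the last holds). Time passes only in rows, so rows that repeat a pose let the fingers close. It gives the time, the measured TCP pose, the force and the opening at its end, in the units of the state.
- r.sense(): the state, without advancing time (a new reading comes with each control period).
- r.grab_frame(name): name is "side" or "top" or "wrist"; returns the picture (420x560x3 uint8, red, green, blue); there is no depth.
- r.calibration(name): a dict with "mtx" (3x3 intrinsics, pixels), "origin" and "attitude" of the camera in the world; the wrist camera has in their place "T_tool_cam" (4x4, takes a point from camera to tool coordinates, whose origin is the TCP and whose axes are the flange's). Camera axes: x right, y down, z forward; pixel columns grow to the right and rows downward; lengths in mm; the calibration is good to about 2 mm. The wrist camera is an equidistant fisheye: a pixel r from the principal point sees the ray r / f radians off the axis. A picture is of the moment at which its call begins: read the wrist's pose just before it. calibration takes no time and is no camera call.
- r.sign_off(): hands the job in, once; it reports no verdict.
The state is a dict: "clock": time; "qpos": joint angles; "qvel": joint speeds; "joint_efforts": joint torques, N m; "eef_pos": TCP position; "tcp_rot": TCP orientation; "contact_force": force on the tool from outside, world axes, zero at the start; "wrist_torque": the same for the moment, N m; "opening": opening from 0.0 (shut) to 1.0 (fully open).
Only numpy, scipy, OpenCV 4.12 (cv2) and the standard library are available. Lean on these libraries where they do the work, as an engineer would, in place of code of your own. Each camera call takes 0.05 s, during which the arm holds its last target.

### The job

Collect every roller, both the ones queuing in the sloped feed track and the strays on the black mat, and lay them all in the tipping pan. Once the whole batch is in the pan and let go, raise the pan well up by its handle so that all the rollers roll out into the grey bin, then lower the pan fully back down to rest and let go. Leave the hand terminal, the bottle and the clamp block where they are.

Things in the scene. Friction and masses are not known exactly. Their poses are not given: they have to be found in the camera images.
- roller1: Brass roller, a plain hollow cylinder with closed ends, 32 mm in diameter and 50 mm long with a dark bore mark on each flat end, about 90 g; it rolls freely. Origin at its centre, its y axis along the cylinder's axis. All rollers are alike. At the start it queues in the sloped feed track.
- roller2: Brass roller, a plain hollow cylinder with closed ends, 32 mm in diameter and 50 mm long with a dark bore mark on each flat end, about 90 g; it rolls freely. Origin at its centre, its y axis along the cylinder's axis. All rollers are alike. At the start it queues in the sloped feed track.
- roller3: Brass roller, a plain hollow cylinder with closed ends, 32 mm in diameter and 50 mm long with a dark bore mark on each flat end, about 90 g; it rolls freely. Origin at its centre, its y axis along the cylinder's axis. All rollers are alike. At the start it queues in the sloped feed track.
- roller4: Brass roller, a plain hollow cylinder with closed ends, 32 mm in diameter and 50 mm long with a dark bore mark on each flat end, about 90 g; it rolls freely. Origin at its centre, its y axis along the cylinder's axis. All rollers are alike. At the start it queues in the sloped feed track (or is absent).
- roller5: Brass roller, a plain hollow cylinder with closed ends, 32 mm in diameter and 50 mm long with a dark bore mark on each flat end, about 90 g; it rolls freely. Origin at its centre, its y axis along the cylinder's axis. All rollers are alike. At the start it lies stray on its side on the black mat (or is absent).
- roller6: Brass roller, a plain hollow cylinder with closed ends, 32 mm in diameter and 50 mm long with a dark bore mark on each flat end, about 90 g; it rolls freely. Origin at its centre, its y axis along the cylinder's axis. All rollers are alike. At the start it lies stray on its side on the black mat (or is absent).
- roller7: Brass roller, a plain hollow cylinder with closed ends, 32 mm in diameter and 50 mm long with a dark bore mark on each flat end, about 90 g; it rolls freely. Origin at its centre, its y axis along the cylinder's axis. All rollers are alike. At the start it lies stray on its side on the black mat (or is absent).
- track_nest (a point): Centre of the roller waiting at the feed track's lower end, 71 mm above the bench. x points level along the track, uphill, y across it (the axis of the queuing rollers), z up. That roller rests on a strip only 30 mm wide, so both flat ends stick out 10 mm, free to grip across y, fingers reaching down past the strip. Lift it straight up and the next rolls down to the stop by itself.
- track_mouth (a point): Where the feed track's channel begins: 22 mm uphill of the waiting roller's centre, floor middle. The track is a fixed aluminium channel 150 mm long, sloping at 0.24 rad down to a 22 mm high steel stop. Uphill of this point side walls (60 mm over all, 40 mm above the floor) and, 8 mm farther, steel lips over the rollers' ends keep the others in. Axes as track_nest; yaw within 0.15 rad of straight ahead.
- pan (a joint): Hinge angle of the tipping pan, rad: 0 at rest on its stop (the floor then leans 0.30 rad back towards the handle, so rollers laid in it crosswise roll to the handle-side wall), growing to at most 1.0 as the handle end is raised. From about 0.4 they begin to roll out; 0.8 empties it. No spring: let go, the pan (0.35 kg) swings down to 0 by its weight.
- pan_floor (a point): Centre of the pan floor's upper face, turning with the pan; at rest 113 mm above the bench. The pan is an open steel tray: floor 180 mm (x) by 200 mm (y), 4 mm thick, walls 18 mm high on the handle side (-x) and both y sides; the far side (+x), at the hinge, is open over the bin. x points from handle to hinge, y along the hinge, z out of the floor.
- pan_handle (a point): Middle of the pan's handle: a black round bar 12 mm thick along y, on two arms at y = +-48 mm (88 mm free between them), 53 mm from the pan's handle-side wall (centre to wall), 237 mm from the hinge; turns with the pan. At rest 79 mm above the bench, with free air below. The bar can turn between the fingers of a gripper that stays upright.
- pan_hinge (a point): Middle of the pan's hinge line, 140 mm above the bench, 90 mm past the middle of the pan floor; x points level from handle to bin, y along the hinge, z up. The handle rises in an arc about y round this point.
- bin_floor (a point): Centre of the inner floor of the grey collecting bin, fixed beyond the pan's open edge: 151 mm (x, same direction as the pan's) by 220 mm (y), 8 mm above the bench. Near wall 104 mm, side walls 165 mm, clear back wall 215 mm above the bench.
- mat: Black rubber parts mat, 240 mm (x) by 150 mm (y), fixed to the bench; origin under its centre on the bench; upper face 4 mm above the bench, with a rim 4 mm wide and 10 mm above the bench all round.
- pendant: Bystander: black hand terminal with a red stop knob, 90 x 180 x 35 mm, lying beyond the mat; origin under its centre.
- oiler: Bystander: white plastic bottle, 56 mm across, 130 mm tall; origin under its centre.
- clamp_block: Bystander: aluminium block 90 x 60 x 30 mm with a steel disc on top; origin under its centre.
Not all that is in view belongs to the job. What is shaped like the roller6 but pink or turquoise is not meant.

How it is judged:
By the outcome, as a careful person would: the job done as asked, in the order asked, and still so for the second after the job is handed in, with the robot touching nothing.
Of roller4, roller5, roller6, roller7 only 2 to 4 are there at a start; the rules pass over those that are not, and their reading is None.
At some moment in a run one of roller5, roller6, roller7 may be knocked a few centimetres aside while the robot is not near it.
It also fails if it takes over 210 s, if anything falls off the work surface, if the arm or the gripper's body presses on something with over 40 N, if the wrist force passes 120 N, or if a joint passes its speed limit or range.

## Working session

There is one attempt and no reset: what is moved stays moved. The work goes in short steps, Python scripts to look and compute and a tool call to move; the robot and the scene stay as the last step left them, time stands still between calls to the robot, and variables do not carry over. Pictures are saved under pics/ and viewed, and the job is handed in when it is done.

Besides the shell and the picture viewer there is one more tool, called after "Request:" by a JSON object that holds its "api" and its "payload". jog_arm: Moves the arm, as the interface text tells. Its arguments: {"type":"object","properties":{"series":{"type":"array","items":{"type":"array","items":{"type":"array","items":{"type":"number"}}}},"newtons":{"type":"number"}},"required":["series"]}

```bash
mkdir -p pics; cat > h.py <<'E'
import numpy as np, cv2
from rig import r
def save(name,fn):
    im=r.grab_frame(name); cv2.imwrite('pics/'+fn,im[:,:,::-1]); return im
E
python3 - <<'E'
from h import *
print(r.sense(), r.grasp_offset)
for n in ['side','top','wrist']:
    print(n,r.calibration(n)); save(n,n+'0.png')
E
```

```text
{'clock': 0.0, 'qpos': array([ 1.32862604e+00,  3.53649070e-01,  1.63417288e+00,  1.17222047e-06,
        1.15521076e+00, -2.39798845e-03]), 'qvel': array([-0.0004115 ,  0.00143517, -0.00024967, -0.00064896, -0.00090633,
       -0.00067778]), 'joint_efforts': array([ 2.18593836e-03, -6.05247116e+01, -3.42080963e+01,  1.65404840e-04,
        9.16196674e-03, -5.90538093e-06]), 'eef_pos': array([148.30368522, 606.63206732, 230.54453607]), 'tcp_rot': array([-3.14015260e+00, -4.52500279e-06,  2.90181988e+00]), 'contact_force': array([ 0.11684335, -0.1549924 ,  0.16643072]), 'wrist_torque': array([ 0.00731195, -0.02480102, -0.00534299]), 'opening': 1.0004734127741894} 18.700000000000003
side {'mtx': array([[442.83242621,   0.        , 278.43366933],
       [  0.        , 442.83242621, 207.75597168],
       [  0.        ,   0.        ,   1.        ]]), 'origin': array([ 359.5908031 ,  925.29533839, 1115.28855785]), 'attitude': array([-2.39892457, -0.006829  , -2.91752234])}
top {'mtx': array([[460.34228384,   0.        , 268.60215437],
       [  0.        , 460.34228384, 212.39953167],
       [  0.        ,   0.        ,   1.        ]]), 'origin': array([ 319.8780029 ,   11.59147553, 1899.53142241]), 'attitude': array([-2.99560651e+00, -2.11859380e-03, -1.58419578e+00])}
wrist {'mtx': array([[325.1922621 ,   0.        , 276.43694747],
       [  0.        , 325.1922621 , 200.61609722],
       [  0.        ,   0.        ,   1.        ]]), 'T_tool_cam': array([[-1.57590166e-04, -9.58242892e-01, -2.85955476e-01,
         7.17384752e+01],
       [ 9.99999987e-01, -1.61583441e-04, -9.63079993e-06,
         3.11653489e-02],
       [-3.69770241e-05, -2.85955474e-01,  9.58242905e-01,
        -1.42521681e+02],
       [ 0.00000000e+00,  0.00000000e+00,  0.00000000e+00,
         1.00000000e+00]])}
```

View pics/side0.png

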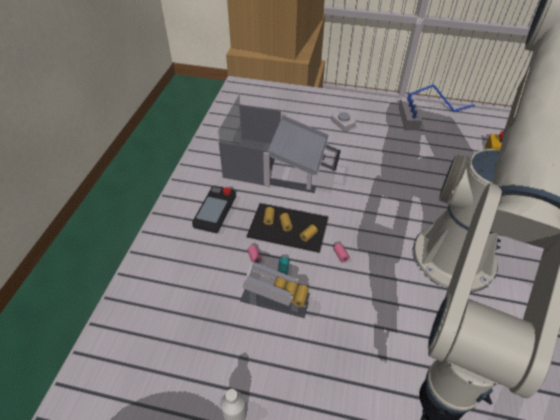

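View pics/top0.png

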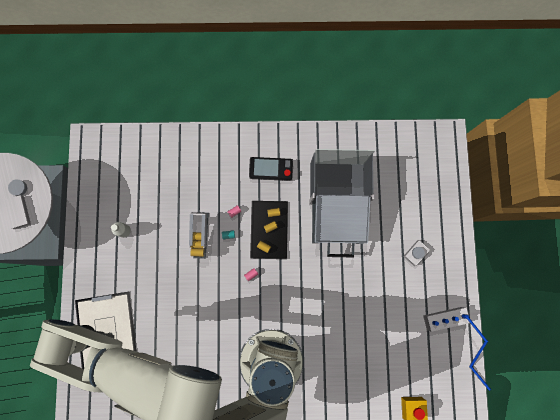

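View pics/wrist0.png

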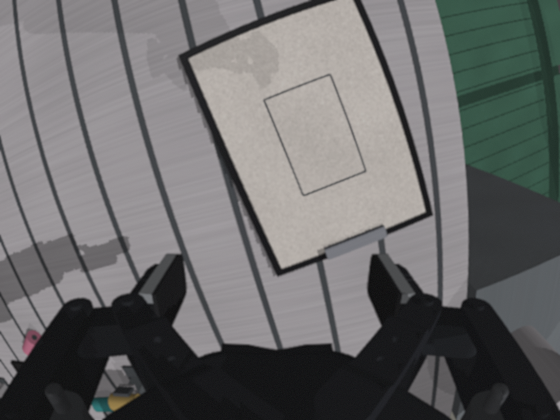

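```bash
python3 - <<'E'
import cv2
t=cv2.imread('pics/top0.png');s=cv2.imread('pics/side0.png')
cv2.imwrite('pics/tc1.png',cv2.resize(t[190:290,180:300],None,fx=6.5,fy=6,interpolation=cv2.INTER_CUBIC)[:600])
cv2.imwrite('pics/tc2.png',cv2.resize(t[140:270,300:440],None,fx=4.6,fy=4.6,interpolation=cv2.INTER_CUBIC)[:600])
cv2.imwrite('pics/sc1.png',cv2.resize(s[195:325,230:360],None,fx=4.6,fy=4.6,interpolation=cv2.INTER_CUBIC)[:600])
E
```

```text
(no output)
```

View pics/tc1.png

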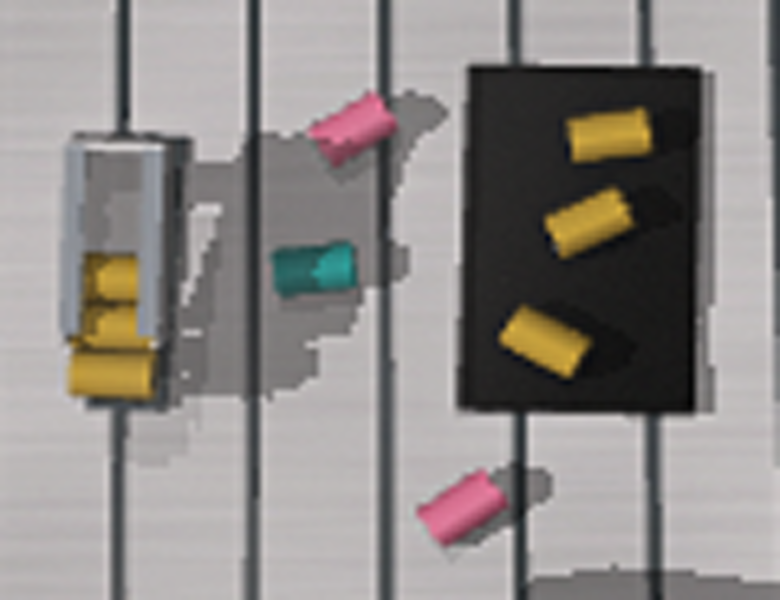

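View pics/tc2.png

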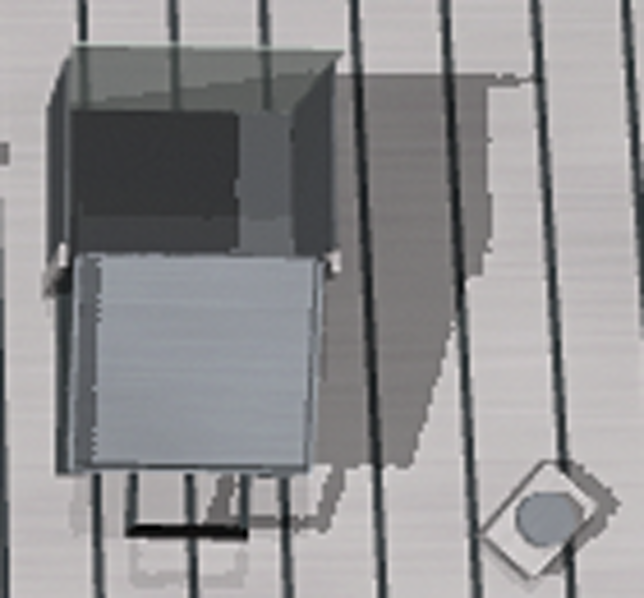

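View pics/sc1.png

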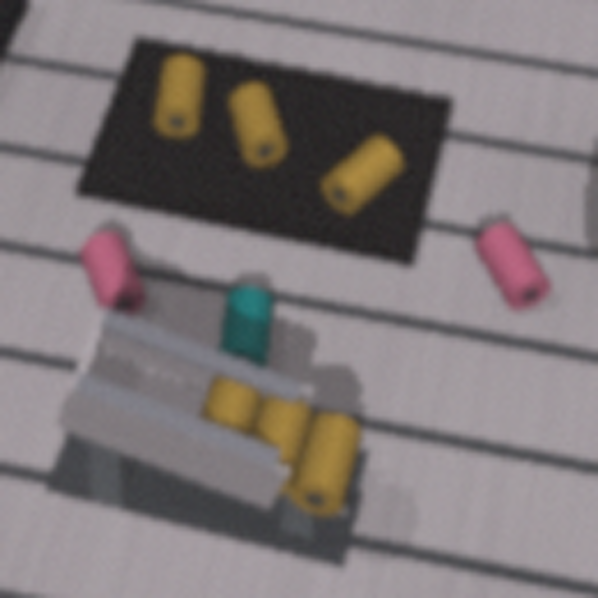

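```bash
cat >> h.py <<'E'
from scipy.spatial.transform import Rotation as R
def cam(n):
    c=r.calibration(n); return c['mtx'],np.array(c['origin']),R.from_euler('xyz',c['attitude']).as_matrix()
def ray(n,u,v):
    K,o,Rm=cam(n); d=Rm@np.linalg.solve(K,[u,v,1.]); return o,d/np.linalg.norm(d)
def atz(n,u,v,z):
    o,d=ray(n,u,v); return o+d*(z-o[2])/d[2]
def tri(*rays):
    A=np.zeros((3,3));b=np.zeros(3)
    for o,d in rays:
        P=np.eye(3)-np.outer(d,d);A+=P;b+=P@o
    p=np.linalg.solve(A,b); return p,[np.linalg.norm((np.eye(3)-np.outer(d,d))@(p-o)) for o,d in rays]
def wrays(p,rot,uv):
    c=r.calibration('wrist');K=c['mtx'];T=np.array(c['T_tool_cam']);out=[]
    Rt=R.from_euler('xyz',rot).as_matrix()
    for u,v in uv:
        x=np.array([(u-K[0,2])/K[0,0],(v-K[1,2])/K[1,1]]);th=np.linalg.norm(x)
        d=np.array([*(x/th*np.sin(th)),np.cos(th)])
        out.append((p+Rt@T[:3,3],Rt@T[:3,:3]@d))
    return out
def zint(o,d,z): return o+d*(z-o[2])/d[2]
E
python3 - <<'E'
from h import *
np.set_printoptions(precision=1,suppress=True)
t=lambda u,v:(180+u/6.5-.5,190+v/6-.5)
s=lambda u,v:(230+u/4.6-.5,195+v/4.6-.5)
t2=lambda u,v:(300+u/4.6-.5,140+v/4.6-.5)
for n,a,b,z in [('A',(610,135),(181,96),20),('B',(590,222),(258,124),20),('C',(546,342),(363,175),20),('nest',(112,373),(328,462),71)]:
    ta,sb=t(*a),s(*b); print(n,atz('top',*ta,z),atz('side',*sb,z),tri(ray('top',*ta),ray('side',*sb)))
for n,e in [('A',((568,139),(651,130))),('B',((553,241),(630,202))),('C',((507,324),(585,362))),('nest',((70,371),(153,375))),('trackside',((75,140),(70,335))),('tracksideR',((160,140),(150,338)))]:
    p=[atz('top',*t(*x),25 if n in 'ABC' else 71) for x in e]; d=p[1]-p[0]; print(n,np.linalg.norm(d),'yaw of axis',np.degrees(np.arctan2(d[1],d[0])))
print('mat',[atz('top',*t(*x),8)[:2] for x in [(468,66),(702,68),(695,412),(458,410)]])
print('handle',[atz('top',*t2(*x),79)[:2] for x in [(128,531),(187,531),(246,531)]])
print('hinge',[atz('top',*t2(*x),140)[:2] for x in [(62,262),(335,258)]])
print('pan wall',[atz('top',*t2(*x),104)[:2] for x in [(58,470),(310,468)]])
E
```

```text
A [597.6 -15.7  20. ] [599.  -16.2  20. ] (array([598.2, -15.6,  20.6]), [np.float64(0.674881584125484), np.float64(0.6748815841256242)])
B [537.5  -2.2  20. ] [539.5  -2.8  20. ] (array([538.4,  -2.1,  20.8]), [np.float64(0.9557179267445888), np.float64(0.9557179267448207)])
C [455.7  26.6  20. ] [458.6  26.2  20. ] (array([457.1,  26.6,  20.4]), [np.float64(1.4034421174198035), np.float64(1.4034421174198228)])
nest [435.1 291.1  71. ] [435.3 288.1  71. ] (array([434.9, 290.5,  74.9]), [np.float64(0.06990855397955853), np.float64(0.06990855397952882)])
A 52.94688232886565 yaw of axis -83.97911494401019
B 55.46736837700444 yaw of axis -61.86087775162914
C 55.270872626267035 yaw of axis -118.56087852263174
nest 50.72615751272664 yaw of axis -93.74116117172403
trackside 130.4468272815323 yaw of axis 179.29469807371376
tracksideR 132.48518431437878 yaw of axis 177.75752219628143
mat [array([649. ,  74.5]), array([645.6, -75.6]), array([407.6, -66.6]), array([411. ,  82.7])]
handle [array([ 414.9, -225.2]), array([ 414.2, -275.8]), array([ 413.5, -326.4])]
hinge [array([ 638.8, -168.8]), array([ 639.3, -399.5])]
pan wall [array([ 466. , -164.2]), array([ 464.9, -378.3])]
```

```bash
cat > go.py <<'E'
import sys
from h import *
np.set_printoptions(precision=2,suppress=True)
# usage: go.py x y z yawdeg [x y z yaw ...]
s=r.sense(); p=s['eef_pos']; Rt=R.from_euler('xyz',s['tcp_rot'])
print('t %.2f'%s['clock'],p,'yaw %.1f'%np.degrees(s['tcp_rot'][2]),'op %.3f'%s['opening'],'F',s['contact_force'])
a=list(map(float,sys.argv[1:]))
for i in range(0,len(a),4):
    x,y,z,w=a[i:i+4]
    d=Rt.inv().apply(np.array([x,y,z])-p)/10
    rv=np.degrees((Rt.inv()*R.from_euler('xyz',[np.pi,0,np.radians(w)])).as_rotvec())
    print(d,rv,'rows %.1f'%max(np.linalg.norm(d)/6.25,np.linalg.norm(rv)/10.7))
E
python3 go.py 435 290 170 177.5
```

```text
t 0.15 [148.35 606.77 230.73] yaw 166.3 op 1.000 F [-0.06 -0.83 -0.24]
[-35.37 -23.96   6.1 ] [ -0.06  -0.01 -11.24] rows 6.9
```

Request:
{"api": "jog_arm", "payload": {"series": [[[-5, -3.4, 0.9, 0, 0, -2.2, 8.5], [-10, -6.8, 1.7, 0, 0, -4.5, 8.5], [-15.1, -10.2, 2.6, 0, 0, -6.7, 8.5], [-20.2, -13.6, 3.5, 0, 0, -9, 8.5], [-25.2, -17, 4.3, 0, 0, -11.2, 8.5]]]}}

```text
clock: 0.78
eef_pos: [353.9, 380.5, 188.0]
tcp_rot: [3.142, 0.0, 3.099]
contact_force: [0.6, 0.4, -0.5]
opening: 1.0
```

```bash
python3 go.py 435 290 150 177.5
```

```text
t 0.78 [353.86 380.53 187.99] yaw 177.5 op 1.000 F [ 0.6   0.38 -0.51]
[-8.49 -8.7   3.8 ] [0.   0.01 0.05] rows 2.0
```

Request:
{"api": "jog_arm", "payload": {"series": [[[-4.3, -4.4, 1.9, 0, 0, 0, 8.5], [-8.5, -8.7, 3.8, 0, 0, 0, 8.5], [-8.5, -8.7, 3.8, 0, 0, 0, 8.5]]]}}

```text
clock: 1.15
eef_pos: [435.2, 288.1, 148.9]
tcp_rot: [-3.14, -0.002, 3.093]
contact_force: [-0.7, -0.9, 0.0]
opening: 0.996
```

```bash
python3 - <<'E'
from h import *
s=r.sense(); print(s['eef_pos'],s['tcp_rot']); save('wrist','w1.png')
E
```

```text
[435.1909967  288.10833828 148.86092914] [-3.13963515e+00 -1.63038822e-03  3.09279800e+00]
```

View pics/w1.png

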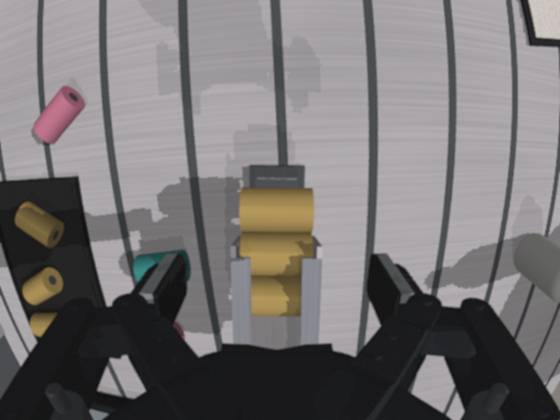

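The nest roller is at (277,211), centred between the fingers, with its axis level; two more rollers sit behind it at (277,255) and (276,297). I'll check its position by ray.

```bash
python3 - <<'E'
from h import *
s=r.sense();p,q=s['eef_pos'],s['tcp_rot']
for (o,d),n in zip(wrays(p,q,[(277,211),(241,211),(313,211)]),'cLR'): print(n,zint(o,d,74).round(1))
E
python3 go.py 435 290 54 177
```

```text
c [435.4 289.7  74. ]
L [434.3 264.2  74. ]
R [436.7 315.2  74. ]
t 1.20 [434.59 289.6  149.45] yaw 177.3 op 0.995 F [-0.51  1.18 -0.38]
[-0.05  0.05  9.55] [-0.06 -0.07  0.25] rows 1.5
```

Request:
{"api": "jog_arm", "payload": {"newtons": 40, "series": [[[0, 0, 4, 0, 0, 0, 8.5], [-0.08, 0, 8, 0, 0, 0, 8.5], [-0.08, 0, 9.4, 0, 0, 0, 8], [-0.08, 0, 9.4, 0, 0, 0, 4.5], [-0.08, 0, 9.4, 0, 0, 0, 4.5]]]}}

```text
clock: 1.82
eef_pos: [435.2, 292.2, 57.7]
tcp_rot: [3.141, 0.001, 3.098]
contact_force: [-1.6, -0.1, -0.0]
opening: 0.581
```

Request:
{"api": "jog_arm", "payload": {"newtons": 40, "series": [[[0, 0, 0, 0, 0, 0, 4], [0, 0, 0, 0, 0, 0, 4], [0, 0, 0, 0, 0, 0, 4]]]}}

```text
clock: 2.2
eef_pos: [435.3, 292.2, 57.6]
tcp_rot: [3.14, 0.001, 3.097]
contact_force: [-2.0, 1.9, 8.3]
opening: 0.576
```

```bash
python3 go.py 435 290 170 177; python3 - <<'E'
from h import *
save('wrist','w2.png')
E
```

```text
t 2.20 [435.26 292.19  57.62] yaw 177.4 op 0.576 F [-2.01  1.92  8.3 ]
[  0.    -0.2  -11.24] [0.09 0.08 0.44] rows 1.8
```

View pics/w2.png

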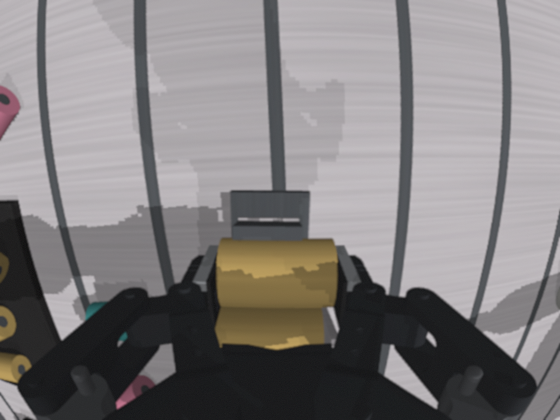

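Request:
{"api": "jog_arm", "payload": {"series": [[[0, 0, -2, 0, 0, 0, 4], [0, 0, -6, 0, 0, 0, 4], [0, 0, -11, 0, 0, 0, 4], [0, -4, -15, 0, 0, 0, 4], [0, -10, -17, 0, 0, 0, 4]]]}}

```text
clock: 2.88
eef_pos: [431.6, 192.4, 229.0]
tcp_rot: [3.139, 0.005, 3.1]
contact_force: [1.4, -1.2, -0.0]
opening: 0.579
```

```bash
python3 go.py 500 -230 240 180
```

```text
t 2.88 [431.65 192.41 229.04] yaw 177.6 op 0.579 F [ 1.41 -1.16 -0.04]
[ -8.61 -41.91  -1.14] [ 0.12  0.27 -2.41] rows 6.8
```

Request:
{"api": "jog_arm", "payload": {"series": [[[-1, -6, -0.5, 0, 0, -0.5, 4], [-2, -12, -1, 0, 0, -1, 4], [-4, -18, -1, 0, 0, -1.5, 4], [-6, -24, -1, 0, 0, -2, 4], [-7, -30, -1, 0, 0, -2.4, 4]]]}}

```text
clock: 3.5
eef_pos: [487.7, -112.9, 236.9]
tcp_rot: [-3.141, 0.002, 3.139]
contact_force: [0.6, 0.0, -0.6]
opening: 0.578
```

Request:
{"api": "jog_arm", "payload": {"series": [[[-1, -6, 0, 0, 0, 0, 4], [-1.5, -11, 0, 0, 0, 0, 4], [-1.5, -11, 0, 0, 0, 0, 4], [-1.5, -11, 0, 0, 0, 0, 4]]]}}

```text
clock: 4.0
eef_pos: [501.3, -220.5, 236.1]
tcp_rot: [3.141, -0.0, 3.138]
contact_force: [0.2, -0.3, -0.9]
opening: 0.579
```

```bash
python3 go.py; python3 - <<'E'
from h import *
save('wrist','w3.png')
E
```

```text
t 4.00 [ 501.34 -220.47  236.14] yaw 179.8 op 0.579 F [ 0.25 -0.27 -0.87]
```

View pics/w3.png

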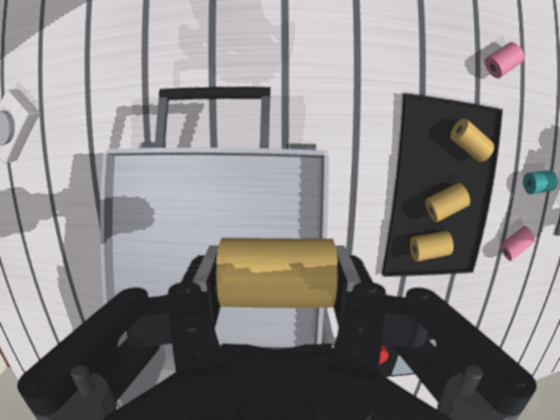

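```bash
python3 - <<'E'
from h import *
s=r.sense();p,q=s['eef_pos'],s['tcp_rot']
for n,uv,z in [('wallL',(106,152),104),('wallR',(327,152),104),('hL',(160,92),81),('hR',(270,92),81),('C stray',(474,140),24),('B',(449,202),24),('A',(433,246),24)]:
    o,d=wrays(p,q,[uv])[0]; print(n,zint(o,d,z).round(1))
E
```

```text
wallL [ 463.8 -379.2  104. ]
wallR [ 468.3 -176.7  104. ]
hL [ 411.9 -329.    81. ]
hR [ 416.5 -225.6   81. ]
C stray [457.6  25.3  24. ]
B [537.9  -2.6  24. ]
A [597.8 -16.1  24. ]
```

```bash
python3 go.py 492 -234 160 178.5  492 -234 101 178.5
```

```text
t 4.05 [ 501.43 -219.9   236.17] yaw 179.9 op 0.577 F [ 0.37 -0.08 -1.08]
[ 0.94 -1.41  7.62] [ 0.02 -0.    1.37] rows 1.2
[ 0.94 -1.42 13.52] [ 0.02 -0.    1.37] rows 2.2
```

Request:
{"api": "jog_arm", "payload": {"series": [[[0.9, -1.4, 5, 0, 0, 1.4, 4], [0.9, -1.4, 9, 0, 0, 1.4, 4], [0.9, -1.4, 12, 0, 0, 1.4, 4], [0.9, -1.4, 13.5, 0, 0, 1.4, 4], [0.9, -1.4, 13.5, 0, 0, 1.4, 4]]]}}

```text
clock: 4.68
eef_pos: [492.4, -233.7, 100.7]
tcp_rot: [3.141, -0.001, 3.116]
contact_force: [-0.2, 1.3, -0.7]
opening: 0.572
```

```bash
python3 go.py 492 -234 101 178.5
```

```text
t 4.67 [ 492.44 -233.68  100.7 ] yaw 178.5 op 0.572 F [-0.23  1.3  -0.7 ]
[ 0.04 -0.03 -0.03] [ 0.03 -0.07  0.03] rows 0.0
```

Request:
{"api": "jog_arm", "payload": {"series": [[[0, 0, 0, 0, 0, 0, 6], [0, 0, 0, 0, 0, 0, 6.2], [0, 0, 0, 0, 0, 0, 6.2], [0, 0, -4, 0, 0, 0, 6.2], [0, 0, -10, 0, 0, 0, 6.4]]]}}

```text
clock: 5.3
eef_pos: [491.5, -234.1, 201.0]
tcp_rot: [3.14, -0.003, 3.115]
contact_force: [1.0, -0.6, -0.8]
opening: 0.75
```

```bash
python3 - <<'E'
from h import *
save('wrist','w4.png')
E
python3 go.py 435 290 150 177.3
```

```text
t 5.35 [ 495.63 -236.11  209.99] yaw 178.5 op 0.752 F [ 3.96 -1.48  7.51]
[ 7.53 52.45  5.75] [-0.2   0.46  1.15] rows 8.5
```

View pics/w4.png

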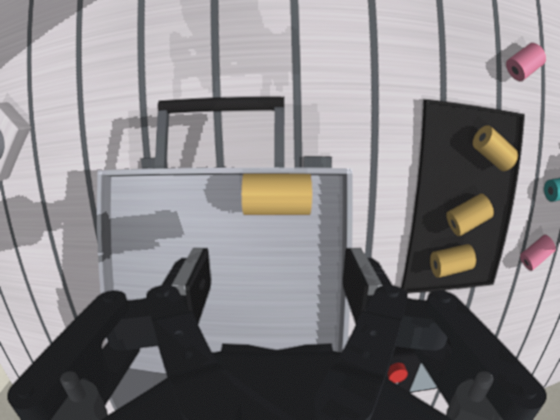

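Roller 1 rests against the handle-side wall (277,195). Next is the track roller.

Request:
{"api": "jog_arm", "payload": {"series": [[[0.5, 5, -1, 0, 0, 0, 8.5], [1.5, 11, -1, 0, 0, 0, 8.5], [2.5, 17, -1, 0, 0, 0, 8.5], [3.5, 23, -1, 0, 0, 0, 8.5], [4.5, 29, -1, 0, 0, 0, 8.5]]]}}

```text
clock: 5.98
eef_pos: [455.2, 58.2, 211.6]
tcp_rot: [3.141, 0.002, 3.114]
contact_force: [0.6, -0.2, 0.4]
opening: 0.997
```

```bash
python3 go.py 435 290 150 177.3
```

```text
t 5.97 [455.23  58.22 211.56] yaw 178.4 op 0.997 F [ 0.58 -0.23  0.36]
[ 2.67 23.11  6.16] [0.02 0.09 1.13] rows 3.9
```

Request:
{"api": "jog_arm", "payload": {"series": [[[0.8, 6, 0, 0, 0, 0.4, 8.5], [1.6, 12, 2, 0, 0, 0.7, 8.5], [2.2, 18, 4, 0, 0, 1.1, 8.5], [2.7, 22.8, 6, 0, 0, 1.1, 8.5], [2.7, 22.8, 6, 0, 0, 1.1, 8.5]]]}}

```text
clock: 6.6
eef_pos: [433.6, 287.7, 149.8]
tcp_rot: [-3.141, -0.001, 3.099]
contact_force: [0.3, -0.0, -0.8]
opening: 0.995
```

```bash
python3 - <<'E'
from h import *
save('wrist','w5.png')
E
python3 go.py 435.4 290 56 177.3
python3 - <<'E'
from h import *
s=r.sense();p,q=s['eef_pos'],s['tcp_rot']
im=cv2.imread('pics/w5.png'); cv2.imwrite('pics/w5.png',im)
E
```

```text
t 6.65 [433.97 286.13 150.46] yaw 177.5 op 0.995 F [-0.78 -0.   -0.14]
[-0.13  0.4   9.45] [-0.04 -0.05  0.22] rows 1.5
```

View pics/w5.png

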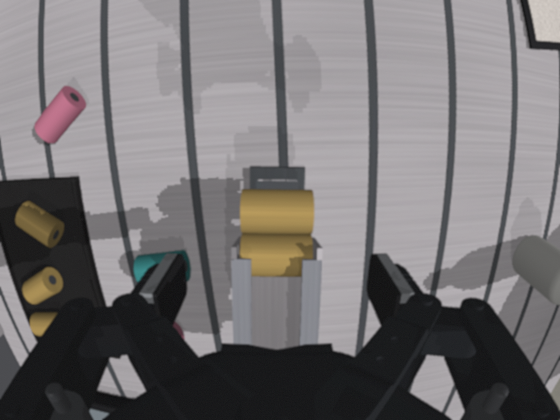

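The second roller has rolled into the nest at (277,211) and one remains behind it.

Request:
{"api": "jog_arm", "payload": {"newtons": 40, "series": [[[-0.1, 0.3, 4, 0, 0, 0, 8.5], [-0.1, 0.3, 8, 0, 0, 0, 8.5], [-0.1, 0.3, 9.3, 0, 0, 0, 8], [-0.1, 0.3, 9.3, 0, 0, 0, 4.5], [-0.1, 0.3, 9.3, 0, 0, 0, 4.5]]]}}

```text
clock: 7.28
eef_pos: [436.9, 288.4, 59.7]
tcp_rot: [3.14, 0.002, 3.095]
contact_force: [-0.5, 0.1, 0.7]
opening: 0.578
```

Request:
{"api": "jog_arm", "payload": {"newtons": 40, "series": [[[0, 0, 0, 0, 0, 0, 4], [0, 0, 0, 0, 0, 0, 4], [0, 0, -2, 0, 0, 0, 4], [0, 0, -6, 0, 0, 0, 4], [0, 0, -11, 0, 0, 0, 4]]]}}

```text
clock: 7.9
eef_pos: [435.2, 287.7, 169.2]
tcp_rot: [-3.141, -0.001, 3.096]
contact_force: [0.8, 1.0, -1.5]
opening: 0.577
```

```bash
python3 go.py 522 -234 240 178.5
```

```text
t 7.90 [435.18 287.73 169.15] yaw 177.4 op 0.577 F [ 0.79  1.04 -1.47]
[-11.06 -51.72  -7.06] [-0.04 -0.06 -1.13] rows 8.5
```

Request:
{"api": "jog_arm", "payload": {"series": [[[0, -4, -3, 0, 0, 0, 4], [-1, -10, -5, 0, 0, -0.5, 4], [-2, -16, -7, 0, 0, -1, 4], [-4, -22, -7, 0, 0, -1.1, 4], [-6, -28, -7, 0, 0, -1.1, 4]]]}}

```text
clock: 8.52
eef_pos: [482.0, 8.0, 239.4]
tcp_rot: [3.141, 0.003, 3.115]
contact_force: [0.8, 0.6, -1.7]
opening: 0.576
```

Request:
{"api": "jog_arm", "payload": {"series": [[[-1.5, -6, 0, 0, 0, 0, 4], [-3, -12, 0, 0, 0, 0, 4], [-4, -18, 0, 0, 0, 0, 4], [-5, -23.5, 0, 0, 0, 0, 4], [-5, -23.5, 0, 0, 0, 0, 4]]]}}

```text
clock: 9.15
eef_pos: [525.5, -230.0, 238.5]
tcp_rot: [-3.14, 0.001, 3.111]
contact_force: [-0.1, 0.5, -0.4]
opening: 0.58
```

```bash
python3 go.py 522 -234 112 178.5
```

```text
t 9.15 [ 525.49 -230.01  238.51] yaw 178.3 op 0.580 F [-0.13  0.47 -0.36]
[ 0.35 -0.39 12.65] [-0.07  0.07 -0.25] rows 2.0
```

Request:
{"api": "jog_arm", "payload": {"series": [[[0.3, -0.4, 5, 0, 0, 0, 4], [0.3, -0.4, 9, 0, 0, 0, 4], [0.3, -0.4, 11.5, 0, 0, 0, 4], [0.3, -0.4, 12.7, 0, 0, 0, 4], [0.3, -0.4, 12.7, 0, 0, 0, 4]]]}}

```text
clock: 9.78
eef_pos: [522.0, -229.8, 111.0]
tcp_rot: [3.141, -0.001, 3.115]
contact_force: [1.1, -0.3, -1.7]
opening: 0.579
```

Request:
{"api": "jog_arm", "payload": {"series": [[[0, 0, 0, 0, 0, 0, 5.5], [0, 0, 0, 0, 0, 0, 6.2], [0, 0, 0, 0, 0, 0, 6.2], [0, 0, -4, 0, 0, 0, 6.2], [0, 0, -10, 0, 0, 0, 6.4]]]}}

```text
clock: 10.4
eef_pos: [521.0, -229.9, 210.9]
tcp_rot: [3.14, -0.003, 3.115]
contact_force: [0.8, -1.4, 0.0]
opening: 0.749
```

```bash
python3 - <<'E'
from h import *
save('wrist','w6.png')
E
python3 go.py 435 290 150 177.3
```

```text
t 10.45 [ 525.15 -231.69  220.16] yaw 178.5 op 0.753 F [ 2.85 -1.79  6.54]
[10.47 51.93  6.76] [-0.19  0.47  1.16] rows 8.5
```

View pics/w6.png

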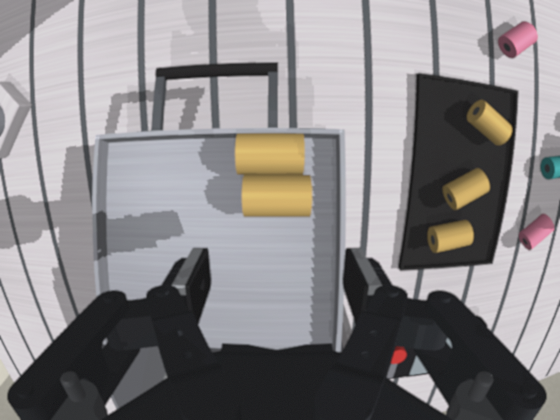

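Two rollers lie in a column in the pan (270,153) and (277,196). Next is the last track roller.

Request:
{"api": "jog_arm", "payload": {"series": [[[0.5, 5, -0.5, 0, 0, 0, 8.5], [1.5, 11, -0.5, 0, 0, 0, 8.5], [2.5, 17, -0.5, 0, 0, 0, 8.5], [4, 23, -0.5, 0, 0, 0, 8.5], [6, 29, -0.5, 0, 0, 0, 8.5]]]}}

```text
clock: 11.08
eef_pos: [470.0, 62.3, 216.5]
tcp_rot: [3.141, 0.002, 3.114]
contact_force: [1.7, 0.5, 0.2]
opening: 0.995
```

```bash
python3 go.py 435.4 290 150 177.3
```

```text
t 11.07 [470.01  62.27 216.48] yaw 178.4 op 0.995 F [1.67 0.54 0.22]
[ 4.09 22.67  6.65] [0.02 0.09 1.14] rows 3.8
```

Request:
{"api": "jog_arm", "payload": {"series": [[[1, 6, 0, 0, 0, 0.4, 8.5], [2, 12, 2, 0, 0, 0.7, 8.5], [3.2, 18, 4, 0, 0, 1.1, 8.5], [4, 22.7, 6.5, 0, 0, 1.1, 8.5], [4, 22.7, 6.5, 0, 0, 1.1, 8.5]]]}}

```text
clock: 11.7
eef_pos: [434.8, 290.8, 149.5]
tcp_rot: [-3.141, -0.002, 3.099]
contact_force: [0.1, -0.5, 0.7]
opening: 0.997
```

```bash
python3 - <<'E'
from h import *
save('wrist','w7.png')
E
python3 go.py 435.4 290 56 177.3
```

```text
t 11.75 [435.46 289.4  150.33] yaw 177.5 op 0.996 F [0.05 0.21 0.52]
[-0.    0.07  9.43] [-0.05 -0.06  0.23] rows 1.5
```

View pics/w7.png

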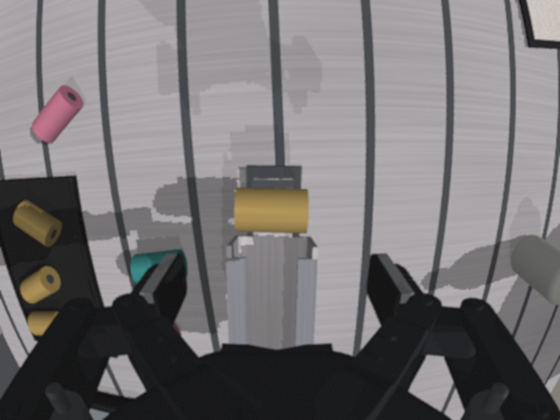

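The last track roller is at (272,210), 3 mm off the jaw centre; the track behind it is empty.

Request:
{"api": "jog_arm", "payload": {"newtons": 40, "series": [[[0, -0.2, 4, 0, 0, 0, 8.5], [0, -0.2, 8, 0, 0, 0, 8.5], [0, -0.2, 9.3, 0, 0, 0, 8], [0, -0.2, 9.3, 0, 0, 0, 4.5], [0, -0.2, 9.3, 0, 0, 0, 4.5]]]}}

```text
clock: 12.38
eef_pos: [437.2, 286.7, 59.6]
tcp_rot: [3.14, 0.002, 3.095]
contact_force: [-1.4, -1.0, 1.5]
opening: 0.58
```

Request:
{"api": "jog_arm", "payload": {"newtons": 40, "series": [[[0, 0, 0, 0, 0, 0, 4], [0, 0, 0, 0, 0, 0, 4], [0, 0, -2, 0, 0, 0, 4], [0, 0, -6, 0, 0, 0, 4], [0, 0, -11, 0, 0, 0, 4]]]}}

```text
clock: 13.0
eef_pos: [435.7, 286.2, 169.2]
tcp_rot: [-3.141, -0.001, 3.096]
contact_force: [0.8, 0.4, -1.7]
opening: 0.575
```

Request:
{"api": "jog_arm", "payload": {"series": [[[0, -4, -3, 0, 0, 0, 4], [-2, -10, -5, 0, 0, -0.5, 4], [-4, -16, -7, 0, 0, -1, 4], [-6, -22, -7, 0, 0, -1.1, 4], [-8, -28, -7, 0, 0, -1.1, 4]]]}}

```text
clock: 13.62
eef_pos: [501.5, 9.7, 239.4]
tcp_rot: [3.141, 0.003, 3.115]
contact_force: [1.1, 0.8, -0.4]
opening: 0.576
```

```bash
python3 go.py 553 -234 240 178.5
```

```text
t 13.62 [501.48   9.71 239.45] yaw 178.5 op 0.576 F [ 1.13  0.79 -0.42]
[ -5.8  -24.23  -0.04] [ 0.01  0.16 -0.02] rows 4.0
```

Request:
{"api": "jog_arm", "payload": {"series": [[[-1.5, -6, 0, 0, 0, 0, 4], [-3, -12, 0, 0, 0, 0, 4], [-4.5, -18, 0, 0, 0, 0, 4], [-5.8, -24.2, 0, 0, 0, 0, 4], [-5.8, -24.2, 0, 0, 0, 0, 4]]]}}

```text
clock: 14.25
eef_pos: [552.7, -236.0, 238.5]
tcp_rot: [-3.14, 0.001, 3.111]
contact_force: [0.3, 0.6, -1.0]
opening: 0.575
```

```bash
python3 go.py 553 -231 121.5 178.5
```

```text
t 14.25 [ 552.71 -235.95  238.51] yaw 178.2 op 0.575 F [ 0.34  0.56 -0.99]
[ 0.    0.51 11.7 ] [-0.08  0.08 -0.26] rows 1.9
```

Request:
{"api": "jog_arm", "payload": {"series": [[[0, 0.5, 5, 0, 0, 0, 4], [0, 0.5, 8.5, 0, 0, 0, 4], [0, 0.5, 11, 0, 0, 0, 4], [0, 0.5, 11.7, 0, 0, 0, 4], [0, 0.5, 11.7, 0, 0, 0, 4]]]}}

```text
clock: 14.88
eef_pos: [552.6, -226.5, 121.5]
tcp_rot: [3.142, 0.0, 3.115]
contact_force: [-0.2, -0.6, -1.1]
opening: 0.579
```

Request:
{"api": "jog_arm", "payload": {"series": [[[0, 0, 0, 0, 0, 0, 5.5], [0, 0, 0, 0, 0, 0, 6.2], [0, 0, 0, 0, 0, 0, 6.2], [0, 0, -4, 0, 0, 0, 6.2], [0, 0, -10, 0, 0, 0, 6.4]]]}}

```text
clock: 15.5
eef_pos: [551.3, -226.5, 220.7]
tcp_rot: [3.14, -0.003, 3.115]
contact_force: [0.3, -0.9, -0.1]
opening: 0.75
```

```bash
python3 - <<'E'
from h import *
save('wrist','w8.png'); save('top','t8.png')
t=cv2.imread('pics/t8.png')
cv2.imwrite('pics/t8c.png',cv2.resize(t[150:300,190:390],None,fx=4,fy=4,interpolation=cv2.INTER_CUBIC))
E
python3 go.py
```

```text
t 15.60 [ 555.86 -228.38  227.86] yaw 178.5 op 0.750 F [-0.79 -0.11  0.32]
```

View pics/w8.png

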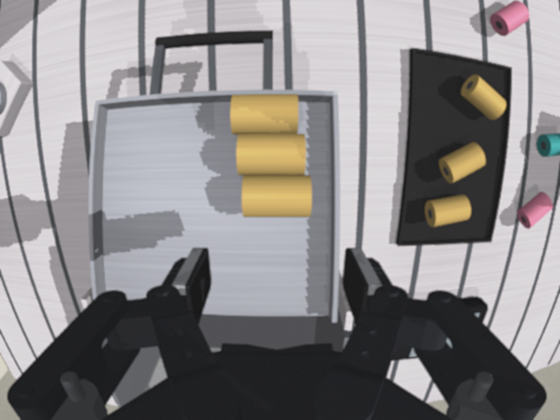

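View pics/t8c.png

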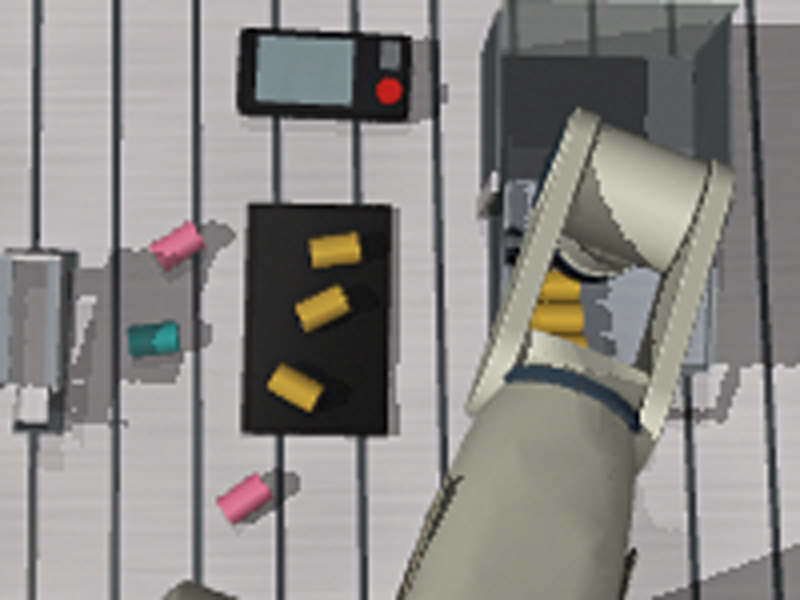

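Three rollers are in the pan. On the mat are three brass strays, A (335,249), B (322,308) and C (296,388) in the enlarged top view. The pink and turquoise ones outside the mat are not meant. I'm going to A.

```bash
python3 go.py 598 -16 130 186
```

```text
t 15.60 [ 555.86 -228.38  227.86] yaw 178.5 op 0.750 F [-0.79 -0.11  0.32]
[-3.54 21.38  9.74] [-0.25  0.55 -7.55] rows 3.8
```

Request:
{"api": "jog_arm", "payload": {"series": [[[-0.7, 5, 0, 0, 0, -2, 7.5], [-1.5, 11, 1, 0, 0, -4, 7.5], [-2.5, 16.5, 4, 0, 0, -6, 7.5], [-3.4, 21, 8, -0.2, 0.5, -7.5, 7.5], [-3.4, 21, 9.7, -0.2, 0.5, -7.5, 7.5]]]}}

```text
clock: 16.23
eef_pos: [591.4, -15.0, 121.8]
tcp_rot: [3.137, -0.011, -3.034]
contact_force: [1.0, -0.1, -0.3]
opening: 0.88
```

```bash
python3 - <<'E'
from h import *
save('wrist','w9.png')
E
python3 go.py 598 -16 8 186
```

```text
t 16.27 [590.35 -16.57 120.4 ] yaw -173.9 op 0.877 F [-0.3   0.19 -1.78]
[-0.91 -0.08 11.23] [ 0.26 -0.73  0.1 ] rows 1.8
```

View pics/w9.png

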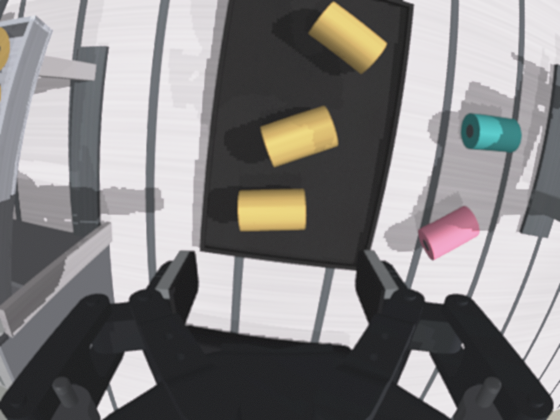

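```bash
python3 - <<'E'
from h import *
s=r.sense();p,q=s['eef_pos'],s['tcp_rot']
for (o,d),n in zip(wrays(p,q,[(272,210),(238,211),(306,210),(299,136)]),'cLRB'): print(n,zint(o,d,24).round(1))
E
python3 go.py 600 -18 10 185.5
```

```text
c [596.5 -19.3  24. ]
L [600.1 -45.5  24. ]
R [593.8   7.   24. ]
B [537.7  -5.4  24. ]
t 16.27 [590.35 -16.57 120.4 ] yaw -173.9 op 0.877 F [-0.3   0.19 -1.78]
[-1.08 -0.29 11.03] [ 0.26 -0.73  0.6 ] rows 1.8
```

Request:
{"api": "jog_arm", "payload": {"newtons": 40, "series": [[[-0.7, -0.2, 4, 0.2, -0.7, -0.5, 7.5], [-0.7, -0.2, 8, 0.2, -0.7, -0.5, 7.5], [-0.7, -0.2, 10.5, 0.2, -0.7, -0.5, 7.5], [-0.7, -0.2, 11.1, 0.2, -0.7, -0.5, 7], [-0.7, -0.2, 11.1, 0.2, -0.7, -0.5, 7]]]}}

```text
clock: 16.9
eef_pos: [598.7, -19.6, 13.7]
tcp_rot: [3.141, 0.005, -3.03]
contact_force: [-0.4, -1.0, 1.0]
opening: 0.82
```

Request:
{"api": "jog_arm", "payload": {"series": [[[0, 0, 0, 0, 0, 0, 5.5], [0, 0, 0, 0, 0, 0, 4.5], [0, 0, 0, 0, 0, 0, 4], [0, 0, 0, 0, 0, 0, 4]]]}}

```text
clock: 17.4
eef_pos: [599.4, -19.1, 14.6]
tcp_rot: [-3.141, 0.006, -3.029]
contact_force: [-0.7, -1.7, 5.5]
opening: 0.574
```

Request:
{"api": "jog_arm", "payload": {"series": [[[0, 0, -1, 0, 0, 0, 4], [0, 0, -3, 0, 0, 0, 4], [0, 0, -7, 0, 0, 0, 4], [0, 0, -12, 0, 0, 0, 4], [0, 0, -18, 0, 0, 0, 4]]]}}

```text
clock: 18.02
eef_pos: [596.9, -18.9, 195.5]
tcp_rot: [3.141, 0.003, -3.029]
contact_force: [0.4, -0.2, -0.6]
opening: 0.572
```

```bash
python3 - <<'E'
from h import *
save('wrist','w10.png')
E
python3 go.py 492 -324 230 178.5
```

```text
t 18.07 [601.19 -19.05 204.33] yaw -173.5 op 0.575 F [ 3.64 -0.8   4.76]
[ 14.24 -29.07  -2.75] [0.   0.85 7.97] rows 5.2
```

View pics/w10.png

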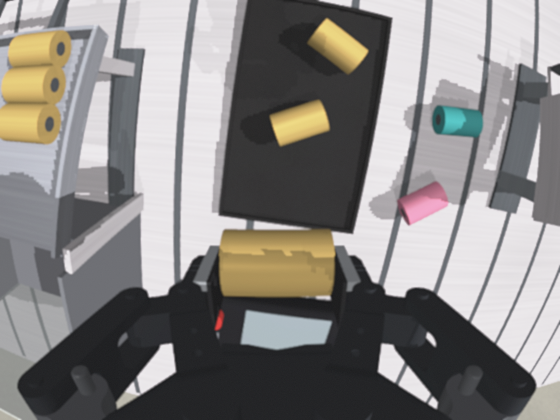

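Request:
{"api": "jog_arm", "payload": {"series": [[[2, -5.5, -2.5, 0, 0.2, 2, 4], [5, -11, -2.5, 0, 0.4, 4, 4], [8, -16.5, -2.5, 0, 0.8, 6, 4], [11, -22, -2.5, 0, 0.8, 8, 4], [14.2, -27, -2.5, 0, 0.8, 8, 4]]]}}

```text
clock: 18.7
eef_pos: [486.0, -305.1, 218.8]
tcp_rot: [-3.141, -0.009, 3.114]
contact_force: [0.6, 0.3, -2.2]
opening: 0.571
```

Request:
{"api": "jog_arm", "payload": {"series": [[[0, -2, 0, 0, 0, 0, 4], [0, -2, 0, 0, 0, 0, 4]]]}}

```text
clock: 18.95
eef_pos: [486.4, -324.3, 218.1]
tcp_rot: [-3.141, -0.009, 3.113]
contact_force: [0.3, 0.5, -1.0]
opening: 0.577
```

```bash
python3 go.py 492 -324 109 178.5
```

```text
t 18.95 [ 486.44 -324.26  218.14] yaw 178.3 op 0.577 F [ 0.26  0.52 -1.04]
[-0.65  0.05 10.91] [-0.02 -0.51 -0.16] rows 1.7
```

Request:
{"api": "jog_arm", "payload": {"series": [[[-0.6, 0, 4, 0, -0.5, 0, 4], [-0.6, 0, 8, 0, -0.5, 0, 4], [-0.6, 0, 10.4, 0, -0.5, 0, 4], [-0.6, 0, 10.9, 0, -0.5, 0, 4], [-0.6, 0, 10.9, 0, -0.5, 0, 4]]]}}

```text
clock: 19.58
eef_pos: [491.9, -322.7, 108.8]
tcp_rot: [3.142, -0.001, 3.116]
contact_force: [-0.2, -0.1, -1.0]
opening: 0.576
```

Request:
{"api": "jog_arm", "payload": {"series": [[[0, 0, 0, 0, 0, 0, 5.5], [0, 0, 0, 0, 0, 0, 6.2], [0, 0, 0, 0, 0, 0, 6.2], [0, 0, -4, 0, 0, 0, 6.2], [0, 0, -10, 0, 0, 0, 6.4]]]}}

```text
clock: 20.2
eef_pos: [490.1, -322.8, 207.9]
tcp_rot: [3.139, -0.005, 3.114]
contact_force: [1.8, -0.5, 0.5]
opening: 0.75
```

```bash
python3 - <<'E'
from h import *
save('wrist','w11.png')
s=r.sense();p,q=s['eef_pos'],s['tcp_rot']
E
python3 go.py 538 -4 200 208
```

```text
t 20.25 [ 493.95 -325.3   217.38] yaw 178.4 op 0.750 F [ 4.05 -2.29  5.57]
[-3.52 32.25  1.61] [ -0.34   0.27 -29.55] rows 5.2
```

View pics/w11.png

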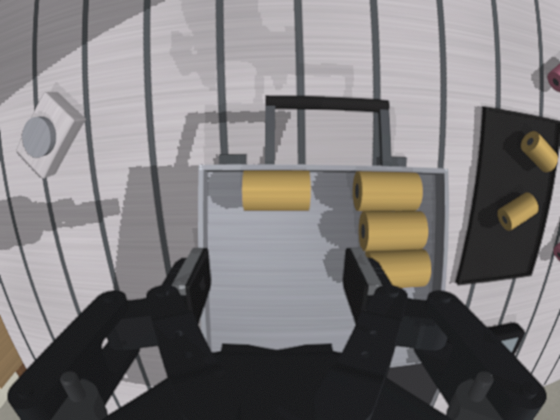

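Four rollers are in the pan. Next is stray B.

Request:
{"api": "jog_arm", "payload": {"series": [[[-0.5, 5, 0, 0, 0, -6, 7.5], [-1, 11, 0, 0, 0, -12, 7.5], [-1.8, 17, 0, 0, 0, -18, 7.5], [-2.6, 23, 1, 0, 0, -24, 7.5], [-3.4, 29, 1.5, 0, 0, -29, 7.5]]]}}

```text
clock: 20.88
eef_pos: [533.2, -32.6, 193.2]
tcp_rot: [3.141, -0.001, -2.66]
contact_force: [0.2, -0.0, -0.5]
opening: 0.878
```

```bash
python3 go.py 538 -4 130 208
```

```text
t 20.88 [533.16 -32.65 193.18] yaw -152.4 op 0.878 F [ 0.18 -0.05 -0.49]
[-1.76  2.31  6.32] [ 0.02 -0.03 -0.38] rows 1.1
```

Request:
{"api": "jog_arm", "payload": {"series": [[[-1.7, 2.1, 3, 0, 0, 0, 7.5], [-1.7, 2.1, 6, 0, 0, 0, 7.5], [-1.7, 2.1, 6.3, 0, 0, 0, 7.5]]]}}

```text
clock: 21.25
eef_pos: [536.9, -7.6, 128.6]
tcp_rot: [3.139, -0.004, -2.662]
contact_force: [-0.2, -0.3, 0.0]
opening: 0.875
```

```bash
python3 - <<'E'
from h import *
save('wrist','w12.png')
E
python3 go.py 538 -4 10 208
```

```text
t 21.30 [537.66  -7.95 129.5 ] yaw -152.5 op 0.881 F [-0.34 -1.01  0.59]
[-0.25  0.31 11.95] [ 0.1  -0.17 -0.54] rows 1.9
```

View pics/w12.png

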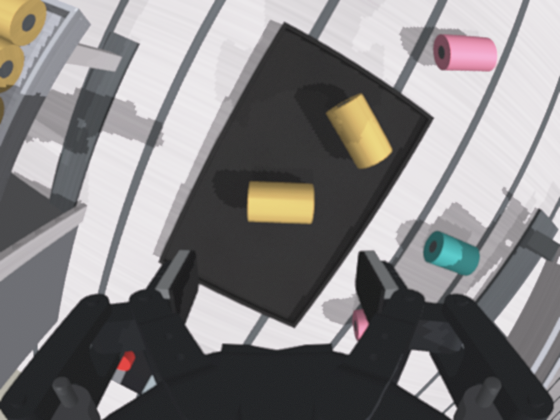

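```bash
python3 - <<'E'
from h import *
s=r.sense();p,q=s['eef_pos'],s['tcp_rot']
P=[zint(*x,24) for x in wrays(p,q,[(281,203),(247,202),(314,204),(360,131)])]
for n,x in zip('cLRC',P): print(n,x.round(1))
d=P[2]-P[1]; print(np.degrees(np.arctan2(d[1],d[0]))+90)
E
python3 go.py 538.5 -3.5 6 207
```

```text
c [539.5  -3.4  24. ]
L [551.3 -27.9  24. ]
R [528.1  20.5  24. ]
C [459.5  24.   24. ]
205.63352625972271
t 21.30 [537.66  -7.95 129.5 ] yaw -152.5 op 0.881 F [-0.34 -1.01  0.59]
[-0.32  0.34 12.35] [ 0.1  -0.17  0.46] rows 2.0
```

Request:
{"api": "jog_arm", "payload": {"newtons": 40, "series": [[[-0.3, 0.4, 4, 0, 0, 1, 7.5], [-0.3, 0.4, 8, 0, 0, 1, 7.5], [-0.3, 0.4, 11.5, 0, 0, 1, 7.5], [-0.3, 0.4, 12.2, 0, 0, 1, 7], [-0.3, 0.4, 12.2, 0, 0, 1, 7]]]}}

```text
clock: 21.92
eef_pos: [539.8, -3.4, 9.2]
tcp_rot: [3.141, -0.0, -2.68]
contact_force: [0.1, 0.7, 0.8]
opening: 0.816
```

Request:
{"api": "jog_arm", "payload": {"series": [[[0, 0, 0, 0, 0, 0, 5.5], [0, 0, 0, 0, 0, 0, 4.5], [0, 0, 0, 0, 0, 0, 4], [0, 0, 0, 0, 0, 0, 4]]]}}

```text
clock: 22.42
eef_pos: [540.1, -3.1, 10.0]
tcp_rot: [-3.141, 0.001, -2.68]
contact_force: [-2.1, 0.1, 8.3]
opening: 0.581
```

Request:
{"api": "jog_arm", "payload": {"series": [[[0, 0, -1, 0, 0, 0, 4], [0, 0, -3, 0, 0, 0, 4], [0, 0, -7, 0, 0, 0, 4], [0, 0, -12, 0, 0, 0, 4], [0, 0, -18, 0, 0, 0, 4]]]}}

```text
clock: 23.05
eef_pos: [538.6, -3.0, 190.3]
tcp_rot: [3.141, -0.002, -2.68]
contact_force: [1.8, 0.4, -1.8]
opening: 0.573
```

```bash
python3 - <<'E'
from h import *
save('wrist','w13.png')
E
python3 go.py 522 -324 230 178.5
```

```text
t 23.10 [542.78  -3.02 198.49] yaw -153.5 op 0.579 F [3.11 1.28 5.66]
[ 16.14 -27.82  -3.17] [-0.11  0.51 27.96] rows 5.2
```

View pics/w13.png

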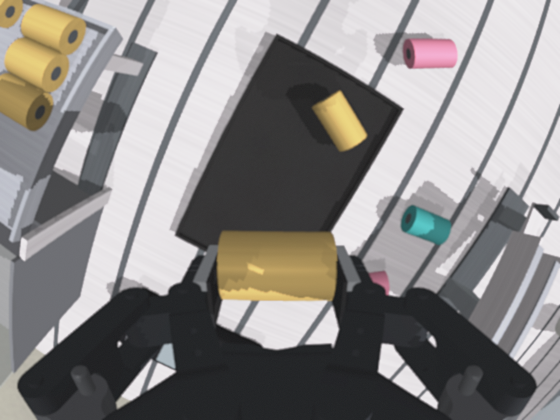

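Request:
{"api": "jog_arm", "payload": {"series": [[[3, -5.5, -3, 0, 0, 6, 4], [6, -11, -3, 0, 0, 12, 4], [9, -16.5, -3, 0, 0, 18, 4], [12.5, -22, -3, 0, 0, 24, 4], [16, -27, -3, 0, 0.4, 28, 4]]]}}

```text
clock: 23.72
eef_pos: [517.1, -310.3, 219.3]
tcp_rot: [-3.139, -0.007, 3.112]
contact_force: [0.8, 1.0, -0.8]
opening: 0.577
```

Request:
{"api": "jog_arm", "payload": {"series": [[[0, 0, 0, 0, 0, 0, 4], [0, 0, 0, 0, 0, 0, 4]]]}}

```text
clock: 23.98
eef_pos: [517.2, -308.1, 218.5]
tcp_rot: [-3.14, -0.008, 3.114]
contact_force: [0.2, 0.1, -1.4]
opening: 0.581
```

```bash
python3 go.py 523 -324 113.5 178.5
```

```text
t 23.98 [ 517.17 -308.13  218.52] yaw 178.4 op 0.581 F [ 0.19  0.1  -1.36]
[-0.71 -1.56 10.5 ] [-0.07 -0.46 -0.08] rows 1.7
```

Request:
{"api": "jog_arm", "payload": {"series": [[[-0.7, -1.5, 3, 0, -0.5, 0, 4], [-0.7, -1.5, 7, 0, -0.5, 0, 4], [-0.7, -1.5, 9.8, 0, -0.5, 0, 4], [-0.7, -1.5, 10.5, 0, -0.5, 0, 4], [-0.7, -1.5, 10.5, 0, -0.5, 0, 4]]]}}

```text
clock: 24.6
eef_pos: [523.7, -322.8, 113.7]
tcp_rot: [-3.14, 0.001, 3.116]
contact_force: [0.8, -0.1, -0.3]
opening: 0.579
```

Request:
{"api": "jog_arm", "payload": {"series": [[[0, 0, 0, 0, 0, 0, 5.5], [0, 0, 0, 0, 0, 0, 6.2], [0, 0, 0, 0, 0, 0, 6.2], [0, 0, -4, 0, 0, 0, 6.2], [0, 0, -10, 0, 0, 0, 6.4]]]}}

```text
clock: 25.22
eef_pos: [522.0, -322.8, 212.7]
tcp_rot: [3.141, -0.003, 3.115]
contact_force: [1.1, -1.6, 0.2]
opening: 0.75
```

```bash
python3 - <<'E'
from h import *
save('wrist','w14.png')
E
python3 go.py 458.5 26 200 151
```

```text
t 25.27 [ 525.84 -325.25  222.54] yaw 178.5 op 0.750 F [ 2.97 -2.05  6.78]
[ 7.7  34.94  1.98] [-0.23  0.55 27.45] rows 5.7
```

View pics/w14.png

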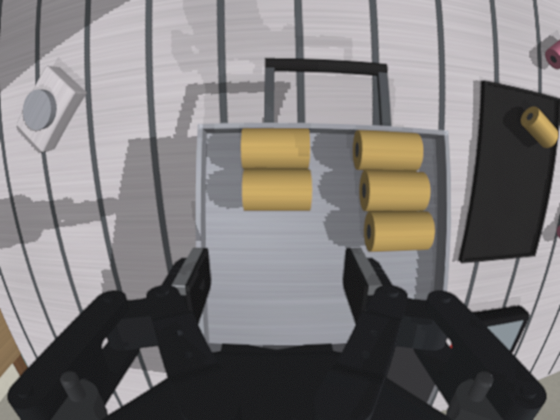

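Five rollers are in the pan; stray C remains at (540,127).

Request:
{"api": "jog_arm", "payload": {"series": [[[1, 5.5, 0, 0, 0, 5, 7.5], [2.5, 11.5, 0, 0, 0, 10, 7.5], [4, 17.5, 0, 0, 0, 16, 7.5], [5.5, 23.5, 1, 0, 0, 22, 7.5], [7, 29.5, 2, 0, 0.4, 27.4, 7.5]]]}}

```text
clock: 25.9
eef_pos: [460.8, -25.4, 193.0]
tcp_rot: [-3.14, -0.004, 2.633]
contact_force: [1.1, 0.8, 0.5]
opening: 0.882
```

```bash
python3 go.py 458.5 26 130 151
```

```text
t 25.90 [460.8  -25.37 192.99] yaw 150.8 op 0.882 F [1.08 0.81 0.54]
[2.68 4.39 6.3 ] [-0.11 -0.23 -0.16] rows 1.3
```

Request:
{"api": "jog_arm", "payload": {"series": [[[2.5, 4, 3, 0, 0, 0, 7.5], [2.5, 4, 6, 0, 0, 0, 7.5], [2.5, 4, 6.3, 0, 0, 0, 7.5], [2.5, 4, 6.3, 0, 0, 0, 7.5]]]}}

```text
clock: 26.4
eef_pos: [458.7, 19.7, 130.3]
tcp_rot: [-3.139, -0.005, 2.636]
contact_force: [0.8, 0.4, 0.3]
opening: 0.873
```

```bash
python3 - <<'E'
from h import *
save('wrist','w15.png')
E
python3 go.py 458 26 7.5 151
```

```text
t 26.45 [459.08  19.62 130.69] yaw 151.0 op 0.875 F [0.61 0.97 0.35]
[ 0.35  0.53 12.32] [-0.12 -0.25  0.  ] rows 2.0
```

View pics/w15.png

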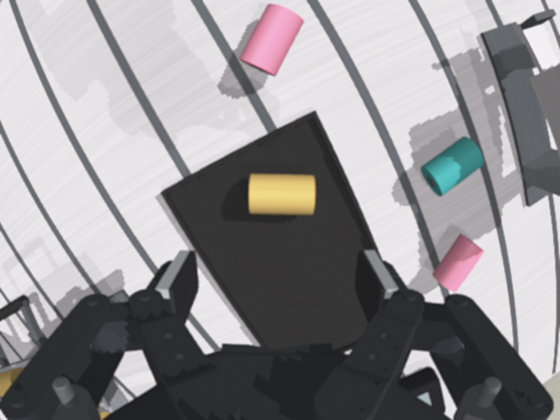

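```bash
python3 - <<'E'
from h import *
s=r.sense();p,q=s['eef_pos'],s['tcp_rot']
P=[zint(*x,24) for x in wrays(p,q,[(282,194),(249,194),(316,194)])]
for n,x in zip('cLR',P): print(n,x.round(1))
d=P[2]-P[1]; print(np.degrees(np.arctan2(d[1],d[0]))+90)
c=(P[0]+(P[1]+P[2])/2)/2; print(c)
E
python3 go.py 457.5 25 7.5 151
```

```text
c [458.3  25.2  24. ]
L [445.6   2.2  24. ]
R [471.5  49.   24. ]
151.0429958800817
[458.41617611  25.38578349  24.        ]
t 26.45 [459.08  19.62 130.69] yaw 151.0 op 0.875 F [0.61 0.97 0.35]
[ 0.35  0.42 12.32] [-0.12 -0.25  0.  ] rows 2.0
```

Request:
{"api": "jog_arm", "payload": {"newtons": 40, "series": [[[0.3, 0.5, 4, 0, 0, 0, 7.5], [0.3, 0.5, 8, -0.1, -0.2, 0, 7.5], [0.3, 0.5, 11.5, -0.1, -0.2, 0, 7.5], [0.3, 0.5, 12.2, -0.1, -0.2, 0, 7], [0.3, 0.5, 12.2, -0.1, -0.2, 0, 7]]]}}

```text
clock: 27.08
eef_pos: [458.1, 25.7, 8.5]
tcp_rot: [-3.141, -0.001, 2.636]
contact_force: [0.0, 0.1, 0.5]
opening: 0.817
```

Request:
{"api": "jog_arm", "payload": {"series": [[[0, 0, 0, 0, 0, 0, 5.5], [0, 0, 0, 0, 0, 0, 4.5], [0, 0, 0, 0, 0, 0, 4], [0, 0, 0, 0, 0, 0, 4]]]}}

```text
clock: 27.58
eef_pos: [458.5, 26.0, 9.3]
tcp_rot: [3.141, 0.0, 2.637]
contact_force: [-0.5, -0.7, 7.3]
opening: 0.581
```

Request:
{"api": "jog_arm", "payload": {"series": [[[0, 0, -1, 0, 0, 0, 4], [0, 0, -3, 0, 0, 0, 4], [0, 0, -7, 0, 0, 0, 4], [0, 0, -12, 0, 0, 0, 4], [0, 0, -18, 0, 0, 0, 4]]]}}

```text
clock: 28.2
eef_pos: [456.9, 25.9, 189.9]
tcp_rot: [-3.14, -0.002, 2.637]
contact_force: [0.8, -0.9, -1.3]
opening: 0.578
```

```bash
python3 go.py 553 -324 240 178.5
```

```text
t 28.20 [456.88  25.95 189.9 ] yaw 151.1 op 0.578 F [ 0.83 -0.88 -1.31]
[-25.33 -25.98  -5.04] [ -0.04  -0.16 -27.44] rows 5.9
```

Request:
{"api": "jog_arm", "payload": {"series": [[[-3, -4, -3, 0, 0, -5, 4], [-7, -8.5, -4.5, 0, 0, -10, 4], [-11, -12.5, -4.5, 0, 0, -15, 4], [-15.5, -16.5, -4.5, 0, 0, -20, 4], [-20, -20.5, -4.5, 0, 0, -25, 4]]]}}

```text
clock: 28.82
eef_pos: [533.8, -252.1, 234.0]
tcp_rot: [-3.141, -0.001, 3.075]
contact_force: [0.3, 0.2, -1.0]
opening: 0.576
```

```bash
python3 go.py 554 -324 235 178.5
```

```text
t 28.82 [ 533.84 -252.08  233.97] yaw 176.2 op 0.576 F [ 0.33  0.19 -1.03]
[-2.49 -7.04 -0.1 ] [-0.02 -0.05 -2.29] rows 1.2
```

Request:
{"api": "jog_arm", "payload": {"series": [[[-1.2, -3.5, 0, 0, 0, -1.2, 4], [-2.4, -6.8, 0, 0, 0, -2.3, 4], [-2.4, -6.8, 0, 0, 0, -2.3, 4]]]}}

```text
clock: 29.2
eef_pos: [553.0, -321.7, 233.2]
tcp_rot: [-3.141, -0.002, 3.111]
contact_force: [-1.3, 0.2, -0.1]
opening: 0.578
```

```bash
python3 go.py 554 -324 123 178.5
```

```text
t 29.20 [ 552.96 -321.66  233.23] yaw 178.2 op 0.578 F [-1.29  0.18 -0.12]
[-0.13 -0.22 11.02] [-0.04 -0.09 -0.25] rows 1.8
```

Request:
{"api": "jog_arm", "payload": {"series": [[[-0.1, -0.2, 4, 0, 0, 0, 4], [-0.1, -0.2, 8, 0, 0, 0, 4], [-0.1, -0.2, 10.4, 0, 0, 0, 4], [-0.1, -0.2, 11, 0, 0, 0, 4], [-0.1, -0.2, 11, 0, 0, 0, 4]]]}}

```text
clock: 29.82
eef_pos: [553.8, -321.3, 123.3]
tcp_rot: [-3.142, -0.002, 3.113]
contact_force: [-0.3, 0.4, -1.0]
opening: 0.581
```

Request:
{"api": "jog_arm", "payload": {"series": [[[0, 0, 0, 0, 0, 0, 5.5], [0, 0, 0, 0, 0, 0, 6.2], [0, 0, 0, 0, 0, 0, 6.2], [0, 0, -4, 0, 0, 0, 6.2], [0, 0, -10, 0, 0, 0, 6.4]]]}}

```text
clock: 30.45
eef_pos: [552.7, -321.1, 221.9]
tcp_rot: [3.14, -0.006, 3.113]
contact_force: [0.7, -0.2, 0.8]
opening: 0.751
```

```bash
python3 - <<'E'
from h import *
save('wrist','w16.png');save('side','s16.png')
E
python3 go.py 450 -277 240 178.5
```

```text
t 30.55 [ 557.08 -323.69  229.73] yaw 178.4 op 0.749 F [ 0.66 -0.36  0.83]
[10.83  4.35 -1.13] [-0.3   0.42 -0.14] rows 1.9
```

View pics/w16.png

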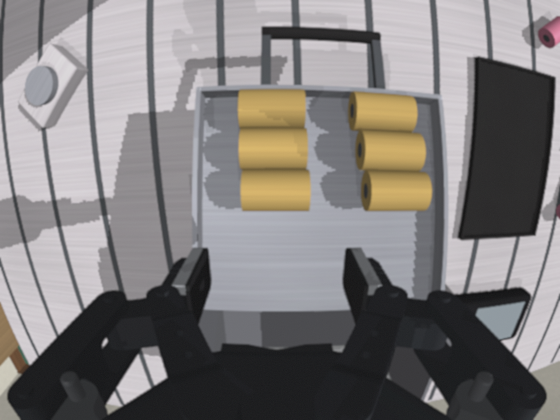

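View pics/s16.png

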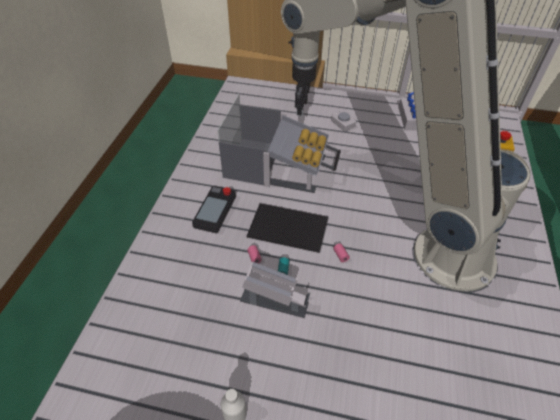

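All six rollers lie in the pan, in two columns of three; the mat and track are empty. Next, turn the jaws across the handle bar.

```bash
python3 go.py 414 -277 220 88.5
```

```text
t 30.55 [ 557.08 -323.69  229.73] yaw 178.4 op 0.749 F [ 0.66 -0.36  0.83]
[14.44  4.26  0.85] [ 0.09  0.56 89.86] rows 8.4
```

Request:
{"api": "jog_arm", "payload": {"series": [[[3, 0.9, 0, 0, 0, 10, 5], [6, 1.8, 0, 0, 0, 20, 4], [9, 2.7, 0, 0, 0, 30, 4], [12, 3.6, 0, 0, 0, 40, 4], [14.2, 4.2, 0.8, 0, 0, 50, 4]]]}}

```text
clock: 31.18
eef_pos: [412.2, -275.4, 215.1]
tcp_rot: [-3.14, -0.0, 2.234]
contact_force: [0.7, -0.4, 0.3]
opening: 0.468
```

Request:
{"api": "jog_arm", "payload": {"series": [[[0, 0, 0, 0, 0, 10, 4], [0, 0, 0, 0, 0, 20, 4], [0, 0, 0, 0, 0, 30, 4], [0, 0, 0, 0, 0, 40, 4], [0, 0, 0, 0, 0, 40, 4]]]}}

```text
clock: 31.8
eef_pos: [413.0, -275.7, 214.8]
tcp_rot: [-3.139, 0.0, 1.543]
contact_force: [0.1, -0.8, 0.6]
opening: 0.464
```

```bash
python3 go.py 414 -277 130 88.5;  python3 - <<'E'
from h import *
save('wrist','w17.png')
E
```

```text
t 31.80 [ 413.02 -275.67  214.79] yaw 88.4 op 0.464 F [ 0.1  -0.8   0.58]
[-0.13  0.12  8.48] [-0.13  0.   -0.08] rows 1.4
```

View pics/w17.png

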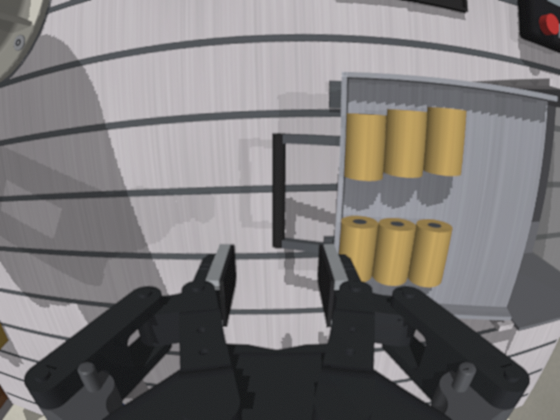

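```bash
python3 - <<'E'
from h import *
s=r.sense();p,q=s['eef_pos'],s['tcp_rot']
for x in wrays(p,q,[(279,135),(279,190),(279,246)]): print(zint(*x,82).round(1))
E
python3 go.py 413.5 -276 64 88.5
```

```text
[ 417.1 -227.5   82. ]
[ 416.  -275.6   82. ]
[ 414.8 -329.3   82. ]
t 31.85 [ 413.05 -275.69  214.8 ] yaw 88.6 op 0.465 F [ 0.05  0.66 -0.01]
[-0.03  0.08 15.08] [-0.13  0.    0.08] rows 2.4
```

Request:
{"api": "jog_arm", "payload": {"newtons": 30, "series": [[[-0.2, 0.2, 4, 0, 0, 0, 4], [-0.2, 0.2, 8, 0, 0, 0, 4], [-0.2, 0.2, 12, 0, 0, 0, 4], [-0.2, 0.2, 14.8, 0, 0, 0, 4], [-0.2, 0.2, 14.8, 0, 0, 0, 4]]]}}

```text
clock: 32.48
eef_pos: [413.3, -276.8, 65.1]
tcp_rot: [-3.136, -0.002, 1.545]
contact_force: [-0.2, 0.4, 0.1]
opening: 0.469
```

Request:
{"api": "jog_arm", "payload": {"newtons": 30, "series": [[[0, 0, 0, 0, 0, 0, 2.5], [0, 0, 0, 0, 0, 0, 1.5], [0, 0, 0, 0, 0, 0, 0.8], [0, 0, 0, 0, 0, 0, 0.8], [0, 0, 0, 0, 0, 0, 0.8]]]}}

```text
clock: 33.1
eef_pos: [414.4, -278.2, 68.1]
tcp_rot: [-3.139, 0.001, 1.543]
contact_force: [-5.0, -1.4, 7.5]
opening: 0.127
```

```bash
python3 go.py;  python3 - <<'E'
from h import *
save('wrist','w18.png')
E
```

```text
t 33.10 [ 414.45 -278.18   68.11] yaw 88.4 op 0.127 F [-5.01 -1.38  7.5 ]
```

View pics/w18.png

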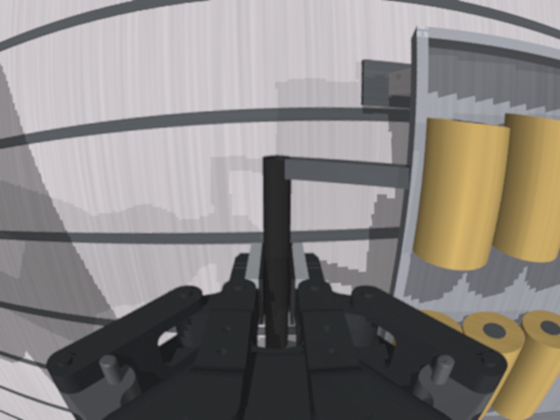

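```bash
python3 - <<'E'
import numpy as np
p0=np.arcsin(61/237)
for t in np.arange(0.1,1.0,.05):
    f=t-p0; print('%.2f dx %.2f dz %.2f cm'%(t,23.7*(np.cos(p0)-np.cos(f)),23.7*(np.sin(f)+np.sin(p0))))
E
python3 go.py 424.45 -278.41 68.11 88.4
```

```text
0.10 dx -0.49 dz 2.32 cm
0.15 dx -0.65 dz 3.49 cm
0.20 dx -0.76 dz 4.67 cm
0.25 dx -0.80 dz 5.86 cm
0.30 dx -0.78 dz 7.04 cm
0.35 dx -0.70 dz 8.22 cm
0.40 dx -0.57 dz 9.40 cm
0.45 dx -0.37 dz 10.57 cm
0.50 dx -0.12 dz 11.73 cm
0.55 dx 0.19 dz 12.87 cm
0.60 dx 0.56 dz 14.00 cm
0.65 dx 0.98 dz 15.10 cm
0.70 dx 1.46 dz 16.19 cm
0.75 dx 1.99 dz 17.25 cm
0.80 dx 2.57 dz 18.28 cm
0.85 dx 3.20 dz 19.28 cm
0.90 dx 3.89 dz 20.25 cm
0.95 dx 4.62 dz 21.18 cm
t 33.15 [ 414.44 -278.19   68.11] yaw 88.4 op 0.127 F [-5.32 -1.15  7.75]
[ 0.01  1.   -0.  ] [-0.12  0.06  0.01] rows 0.2
```

Request:
{"api": "jog_arm", "payload": {"newtons": 40, "series": [[[0, -0.3, -1.1, 0, 0, 0, 0.8], [0, -0.5, -2.3, 0, 0, 0, 0.8], [0, -0.6, -3.5, 0, 0, 0, 0.8], [0, -0.8, -4.7, 0, 0, 0, 0.8], [0, -0.8, -5.9, 0, 0, 0, 0.8]]]}}

```text
clock: 33.78
eef_pos: [406.5, -277.9, 126.9]
tcp_rot: [-3.139, 0.001, 1.543]
contact_force: [-0.9, -6.2, -5.4]
opening: 0.121
```

```bash
python3 go.py;  python3 - <<'E'
from h import *
save('wrist','w19.png')
E
```

```text
t 33.77 [ 406.52 -277.86  126.92] yaw 88.4 op 0.121 F [-0.92 -6.18 -5.43]
```

View pics/w19.png

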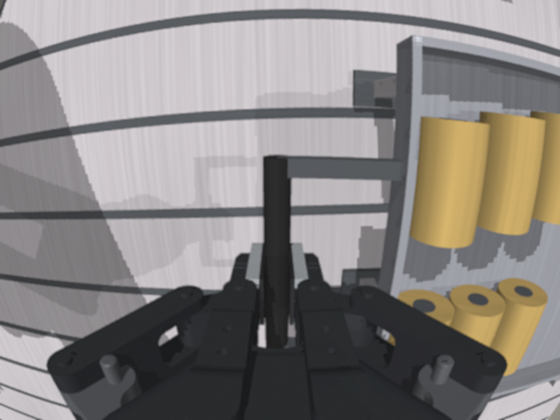

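Request:
{"api": "jog_arm", "payload": {"series": [[[0, 0, -1.2, 0, 0, 0, 0.8], [0, 0.1, -2.4, 0, 0, 0, 0.8], [0, 0.2, -3.5, 0, 0, 0, 0.8], [0, 0.4, -4.7, 0, 0, 0, 0.8], [0, 0.7, -5.9, 0, 0, 0, 0.8]]]}}

```text
clock: 34.45
eef_pos: [412.8, -278.0, 185.6]
tcp_rot: [-3.137, 0.001, 1.543]
contact_force: [-4.2, -7.2, -4.9]
opening: 0.116
```

Request:
{"api": "jog_arm", "payload": {"series": [[[0, 0.3, -1.1, 0, 0, 0, 0.8], [0, 0.7, -2.3, 0, 0, 0, 0.8], [0, 1.1, -3.4, 0, 0, 0, 0.8], [0, 1.6, -4.5, 0, 0, 0, 0.8], [0, 2.1, -5.5, 0, 0, 0, 0.8]]]}}

```text
clock: 35.08
eef_pos: [432.6, -278.6, 240.7]
tcp_rot: [-3.135, 0.001, 1.543]
contact_force: [-11.7, -6.5, 2.8]
opening: 0.116
```

Request:
{"api": "jog_arm", "payload": {"series": [[[0, 0.6, -1, 0, 0, 0, 0.8], [0, 1.2, -2, 0, 0, 0, 0.8], [0, 1.9, -3, 0, 0, 0, 0.8], [0, 1.9, -3, 0, 0, 0, 0.8], [0, 1.9, -3, 0, 0, 0, 0.8]]]}}

```text
clock: 35.7
eef_pos: [450.5, -279.2, 270.9]
tcp_rot: [-3.133, 0.001, 1.543]
contact_force: [-16.7, -5.4, 8.7]
opening: 0.117
```

```bash
python3 go.py;  python3 - <<'E'
from h import *
save('wrist','w20.png');save('side','s20.png')
t=cv2.imread('pics/s20.png')
cv2.imwrite('pics/s20c.png',cv2.resize(t[60:210,190:390],None,fx=4,fy=4,interpolation=cv2.INTER_CUBIC))
E
```

```text
t 35.70 [ 450.48 -279.22  270.91] yaw 88.4 op 0.117 F [-16.71  -5.41   8.71]
```

View pics/w20.png

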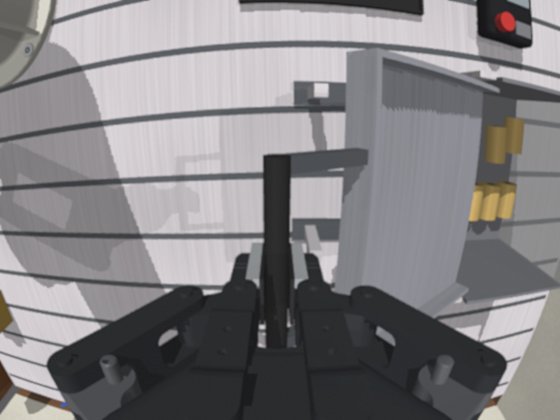

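View pics/s20c.png

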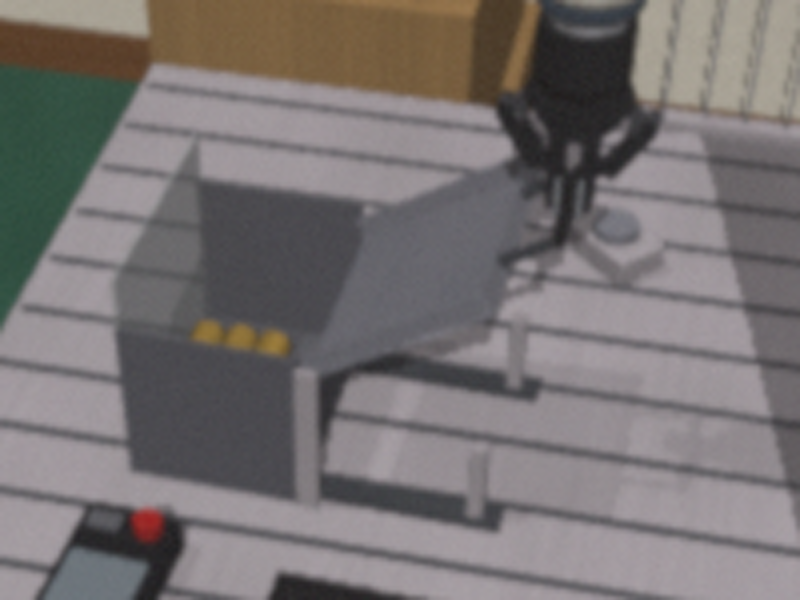

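The pan is empty and the rollers are in the bin. Now lower along the same arc.

Request:
{"api": "jog_arm", "payload": {"series": [[[0, -0.7, 1, 0, 0, 0, 0.8], [0, -1.3, 2, 0, 0, 0, 0.8], [0, -1.9, 3, 0, 0, 0, 0.8], [0, -2.5, 4.1, 0, 0, 0, 0.8], [0, -3, 5.2, 0, 0, 0, 0.8]]]}}

```text
clock: 36.42
eef_pos: [422.8, -278.4, 218.6]
tcp_rot: [-3.138, 0.001, 1.542]
contact_force: [-3.9, -5.0, 1.0]
opening: 0.119
```

Request:
{"api": "jog_arm", "payload": {"series": [[[0, -0.4, 1.1, 0, 0, 0, 0.8], [0, -0.8, 2.2, 0, 0, 0, 0.8], [0, -1.1, 3.4, 0, 0, 0, 0.8], [0, -1.3, 4.5, 0, 0, 0, 0.8], [0, -1.5, 5.7, 0, 0, 0, 0.8]]]}}

```text
clock: 37.05
eef_pos: [408.5, -278.0, 161.4]
tcp_rot: [-3.139, 0.001, 1.542]
contact_force: [-1.0, -5.0, -0.0]
opening: 0.121
```

```bash
python3 go.py 414.4 -278.2 68.1 88.4
```

```text
t 37.05 [ 408.53 -277.97  161.45] yaw 88.4 op 0.121 F [-0.98 -4.99 -0.04]
[0.   0.61 9.33] [-0.12  0.06 -0.03] rows 1.5
```

Request:
{"api": "jog_arm", "payload": {"series": [[[0, -0.1, 1.2, 0, 0, 0, 0.8], [0, -0.2, 2.4, 0, 0, 0, 0.8], [0, -0.2, 3.5, 0, 0, 0, 0.8], [0, -0.2, 4.7, 0, 0, 0, 0.8], [0, -0.1, 5.9, 0, 0, 0, 0.8]]]}}

```text
clock: 37.67
eef_pos: [408.4, -277.9, 102.0]
tcp_rot: [-3.141, 0.001, 1.542]
contact_force: [1.5, -3.0, -1.0]
opening: 0.116
```

Request:
{"api": "jog_arm", "payload": {"series": [[[0, 0.2, 1.2, 0, 0, 0, 0.8], [0, 0.4, 2.3, 0, 0, 0, 0.8], [0, 0.6, 3, 0, 0, 0, 0.8], [0, 0.7, 3.4, 0, 0, 0, 0.8], [0, 0.7, 3.4, 0, 0, 0, 0.8]]]}}

```text
clock: 38.3
eef_pos: [414.5, -277.9, 68.9]
tcp_rot: [-3.138, 0.0, 1.543]
contact_force: [-8.5, -2.6, 24.5]
opening: 0.12
```

```bash
python3 go.py 414.4 -278.2 68.1 88.4
```

```text
t 38.30 [ 414.5  -277.95   68.89] yaw 88.4 op 0.120 F [-8.47 -2.63 24.54]
[-0.03 -0.01  0.08] [-0.18  0.01 -0.01] rows 0.0
```

The pan is on its stop (force 24 N upward). Release and withdraw straight up.

Request:
{"api": "jog_arm", "payload": {"series": [[[0, 0, -0.1, 0, 0, 0, 2], [0, 0, -0.1, 0, 0, 0, 3], [0, 0, -0.1, 0, 0, 0, 4], [0, 0, -0.1, 0, 0, 0, 4], [0, 0, -0.1, 0, 0, 0, 4]]]}}

```text
clock: 38.92
eef_pos: [414.6, -277.6, 68.6]
tcp_rot: [-3.139, -0.0, 1.542]
contact_force: [-0.1, 0.5, -1.3]
opening: 0.464
```

Request:
{"api": "jog_arm", "payload": {"series": [[[0, 0, -3, 0, 0, 0, 4], [0, 0, -7, 0, 0, 0, 4], [0, 0, -13, 0, 0, 0, 4], [0, 0, -19, 0, 0, 0, 4], [0, 0, -19, 0, 0, 0, 4]]]}}

```text
clock: 39.55
eef_pos: [417.4, -279.2, 263.7]
tcp_rot: [3.136, 0.005, 1.542]
contact_force: [0.3, -0.0, 0.2]
opening: 0.467
```

Request:
{"api": "jog_arm", "payload": {"series": [[[4, -2, 0, 0, 0, 0, 4], [9, -4, 0, 0, 0, 0, 4], [14, -4, 0, 0, 0, 0, 4], [20, -4, 0, 0, 0, 0, 4], [20, -4, 0, 0, 0, 0, 4]]]}}

```text
clock: 40.17
eef_pos: [380.0, -73.3, 258.0]
tcp_rot: [-3.138, -0.001, 1.548]
contact_force: [-0.6, -0.1, 0.1]
opening: 0.471
```

```bash
python3 go.py;  python3 - <<'E'
from h import *
save('wrist','w21.png');save('side','s21.png');save('top','t21.png')
a=cv2.imread('pics/s21.png');b=cv2.imread('pics/t21.png')
c=np.hstack([cv2.resize(a[80:230,190:350],(400,375),interpolation=cv2.INTER_CUBIC),cv2.resize(b[140:290,290:450],(400,375),interpolation=cv2.INTER_CUBIC)])
cv2.imwrite('pics/c21.png',c)
E
```

```text
t 40.17 [379.98 -73.25 257.97] yaw 88.7 op 0.471 F [-0.58 -0.1   0.13]
```

View pics/c21.png

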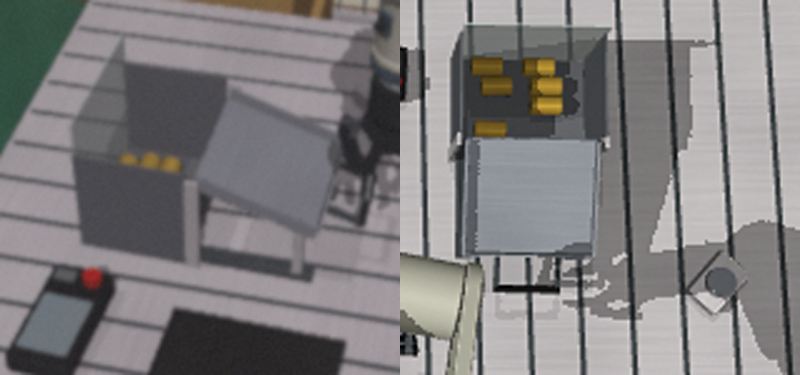

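View pics/t21.png

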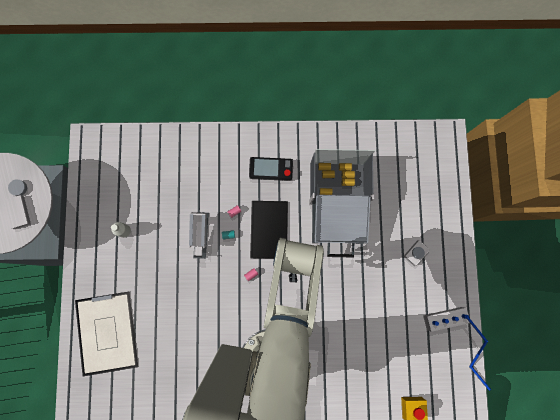

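View pics/w21.png

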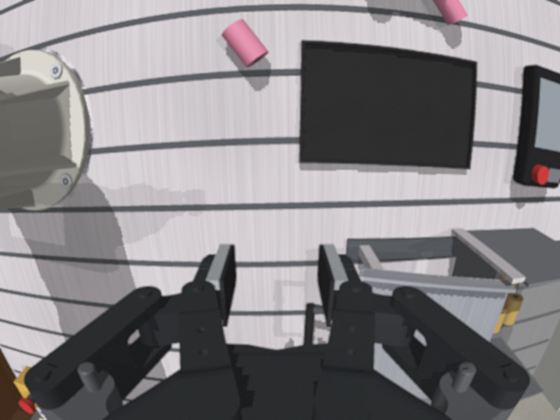

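The enlarged top view shows six rollers in the bin: (487,66), (496,86), (490,129), (539,67), (547,86), (546,105). The pan is down and empty, the mat and track are empty, and the pendant, bottle and clamp block have not moved.

```bash
python3 -c "
from rig import r
print(r.sign_off())"
```

```text
the job is handed in; nothing more can be done
None
```

The job is handed in. All six rollers present, three from the feed track and three from the mat, went into the pan. I then raised the pan by its handle to about 0.9 rad, lowered it onto its stop and let go.

- **Last pictures:** all six rollers are in the grey bin and the pan is empty and back at rest. The track and mat are empty, and the hand terminal, bottle and clamp block are where they started.
- **Forces and time:** it took about 40 s of the 210 s allowed. The highest wrist force I read was about 26 N, when the pan met its stop.
- **Small disagreements:** the gripper stopped a few millimetres higher than commanded at some grasps, so I adjusted those release heights. At the top of the lift the handle pushed back sideways with about 17 N, so my arc was slightly off the true one.
- **Stray rollers:** I saw no sign that a stray had been knocked aside.

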